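Seat a flat bar against the jig rail

TASK

Load the flat bar into the jig. Push it back at both ends, keeping it flat on the board, until its back edge has gone under both spring plungers and lies flat against the rail along its whole length; then slide it along the rail to the left until its end meets the end stop, still flat against the rail. Each time bear on it once it is home with a steady push of about 15 N for half a second, but gently: more than 20 N would bend the rail or the stop. Leave the other things on the worktop where they are.

Things in the scene. Friction and masses are not known exactly. Their poses are not given: they have to be found in the camera images.
- jig: loading jig: plywood board 240 (x) x 420 (y) x 12 mm, fixed to the worktop at some yaw. Origin: centre of its underside; x points to the rail (away from the robot), y left along the rail. Two steel brackets, 18 mm wide, carry the spring plungers: they reach from the rail 24 mm forward over the bar's place at y = -65 and +65 mm, 36 to 52 mm above the worktop.
- nose_left (a point): lowest point of the left plunger's ball nose (steel, 12 mm diameter, giving way upward on a spring), 12 mm in front of the rail face, 10.5 mm over the board, so 1.5 mm lower than the bar's top. Axes as the jig. The bar's edge must be forced under it: met about 16 mm before home, the push needed rises to 5 to 12 N until it gives; then it only drags, 1 to 3 N, and the rail alone stops the bar.
- nose_right (a point): the same for the right plunger
- rail: straight aluminium rail fixed along the back of the jig, 22 mm thick (x), 400 mm long (y), 24 mm high. Origin: middle of the rail's front face, at board-top height; x points into the rail (away from the robot), y left along it. Rigid; its front face is the plane x = 0 of this frame.
- stop: steel end stop block fixed at the left end of the rail, 150 mm left of the rail's middle, standing out 45 mm from the rail face, 18 mm high, 22 mm thick (y). Origin: at the rail face, on the stop's right-hand face, at board-top height; the face the bar's end must meet is the plane y = 0 of this frame. Axes as the rail.
- bar_mid (a point): centre (half-way up) of the loose flat aluminium bar, 40 (x) x 250 (y) x 12 mm, 0.2 to 0.5 kg, lying flat and skew on the board between rail and robot. x points across it to the rail, y along it to the left. It slides on the board against 0.5 to 2 N; pushed near one end it also turns, the other end swinging back.
- bar_back_left (a point): left end of the bar's back (rail-side) long edge, half-way up: 20 mm (x) and 125 mm (y) from bar_mid. Axes as the bar.
- bar_back_right (a point): right end of the bar's back long edge, half-way up: 20 mm (x) and -125 mm (y) from bar_mid. Axes as the bar.
- tape_roll: bystander: roll of masking tape lying flat, 94 mm across, 25 mm high; origin at the centre of its underside
- coupling: bystander: metal conduit coupling, 24 x 46 x 26 mm, lying; origin at the centre of its underside
- pen: bystander: felt pen lying, 137 x 13 x 16 mm; origin at the centre of its underside
- driver: bystander: screwdriver lying, 195 x 30 x 32 mm; origin at the centre of its underside

How it is judged:
By the outcome, as a careful person would: the job done as asked, in the order asked, and still so for the second after the job is handed in, with the robot touching nothing.
It also fails if it takes over 72 s, if anything falls off the work surface, if the arm or the gripper's body presses on something with over 40 N, if the wrist force passes 120 N, or if a joint passes its speed limit or range.

ROBOT

A 7-joint arm with a two-finger parallel gripper is mounted at the origin on a cart in front of the work surface, level with it; the furniture and walls round the work are solid. World frame = base frame: x ahead of the robot, y to its left, z up, the work surface at z = 0. Lengths are in mm, angles in rad, forces in N, time in s.
With the tool pointing down it reaches from about 400 to 875 mm from the base axis. Payload 4.4 kg.
Tool frame: the origin (TCP) lies at the very end of the fingers, on their centre line; the grasp point (between the pads) lies 19 mm behind it; z points along the fingers, y is the direction in which the jaws open and shut (so a half turn about z gives the same grasp; the last joint's range is limited). The gripper opens to 85 mm and grips with 20 to 120 N. Pads are 22 mm wide; open, the fingers measure 114 mm over their backs; the gripper's body (76 mm by 85 mm) begins 54 mm behind the grasp point. The pads swing forward as they close: fully open they stand 13 mm farther back than shut.
Start: joints at [-1.184, 0.628, 0.038, 1.517, -0.027, 0.996, -0.02], TCP at [284.345, 584.522, 231.313] pointing down, gripper open.
Joint ranges: [-3.06, 3.06], [-0.37, 2.12], [-1.25, 1.32], [0.18, 2.47], [-1.1, 4.24], [0.23, 1.98], [-2.94, 2.94]. Speed limits (rad/s): [2.57, 2.57, 3.14, 3.14, 3.14, 3.14, 3.14].

INTERFACE

Orientations are given as [roll, pitch, yaw] about the fixed x, y, z axes, in that order (R = Rz(yaw) Ry(pitch) Rx(roll)).
In Python, from cell import read_state, get_image, finish_job gives the robot as it stands.
- The arm moves only by the tool carry_out, never from a script. Its argument "series" is a list that holds one entry, the list of rows, each a list of 7 numbers: the shift along the tool's x, y, z in cm, then the turn, a rotation vector about the tool's x, y, z in rad, then the finger opening in cm, from 0 to 8.54. In form: [[[x, y, z, wx, wy, wz, grip], ...]]. A call has 1 to 5 rows; each row is the pose to reach, as a shift and turn from the pose commanded when the call began, along the tool's axes at that moment; what a row does not reach only later rows make up. A row lasts 1/12 s, in which the tool goes at most 41.7 mm and 7.16 degrees, less where a joint would pass 70% of its speed; a pose out of reach is approached as far as the arm can. A call with a gripper value outside its range is refused whole. The fingers move at their own pace and stop on an object; the grip force is fixed at half the most. Time passes only in rows, so rows that repeat a pose let the fingers close. It gives the time, the measured TCP pose, the force and the opening at its end, in the units of the state.
- read_state(): the state, without advancing time (a new reading comes with each control period).
- get_image(name): name is "scene" or "side" or "wrist"; returns a dict with "img" (384x512x3 uint8, blue, green, red), "z_map" (384x512 float32, mm along the optical axis (not along the pixel's ray), 0 where there is no reading), "mtx" (3x3 intrinsics, pixels), "T" (4x4, takes a point from camera to world coordinates); the wrist camera has in their place "T_tool_cam" (4x4, takes a point from camera to tool coordinates, whose origin is the TCP and whose axes are the flange's). Camera axes: x right, y down, z forward; pixel columns grow to the right and rows downward; lengths in mm; the calibration is good to about 2 mm. A picture is of the moment at which its call begins: read the wrist's pose just before it.
- finish_job(): hands the job in, once; it reports no verdict.
The state is a dict: "clock": time; "qpos": joint angles; "qd": joint speeds; "tau": joint torques, N m; "eef_pos": TCP position; "tool_rot": TCP orientation; "force": force on the tool from outside, world axes, zero at the start; "torque": the same for the moment, N m; "width": finger opening in mm.
Only numpy, scipy, OpenCV 4.12 (cv2) and the standard library are available. Lean on these libraries where they do the work, as an engineer would, in place of code of your own. Each camera call takes 0.05 s, during which the arm holds its last target.

## Working session

There is one attempt and no reset: what is moved stays moved. The work goes in short steps, Python scripts to look and compute and a tool call to move; the robot and the scene stay as the last step left them, time stands still between calls to the robot, and variables do not carry over. Pictures are saved under pics/ and viewed, and the job is handed in when it is done.

Besides the shell and the picture viewer there is one more tool, called as name(argument=value, ...) on one line, values as JSON. carry_out: Moves the arm, as the interface text tells. Its arguments: {"type":"object","properties":{"series":{"type":"array","items":{"type":"array","items":{"type":"array","items":{"type":"number"}}}}},"required":["series"]}

```bash
mkdir -p pics; ls; python3 - <<'E'
from cell import *
import cv2,numpy as np
s=read_state();print({k:np.round(v,3) for k,v in s.items()})
for n in("scene","side"):
    d=get_image(n);cv2.imwrite(f"pics/{n}0.png",d["img"]);np.savez(f"{n}0.npz",**d);print(n,d["mtx"],np.round(d["T"],3))
E
```

```text
pics
{'clock': np.float64(0.0), 'qpos': array([-1.184,  0.629,  0.038,  1.518, -0.027,  0.996, -0.02 ]), 'qd': array([-0.001,  0.   ,  0.   , -0.001, -0.001,  0.   , -0.001]), 'tau': array([-0.0000e+00, -5.6340e+01,  1.2260e+00, -1.9344e+01,  1.1000e-02,
        1.1000e-02,  0.0000e+00]), 'eef_pos': array([284.053, 583.965, 230.399]), 'tool_rot': array([-3.14 ,  0.   ,  2.689]), 'force': array([-0.06 ,  0.435, -1.018]), 'torque': array([-0.039, -0.039, -0.032]), 'width': np.float64(85.271)}
scene [[429.31390887   0.         260.82283698]
 [  0.         429.31390887 188.11333519]
 [  0.           0.           1.        ]] [[ 3.46000e-01 -3.84000e-01  8.56000e-01 -5.98670e+02]
 [-9.38000e-01 -1.48000e-01  3.13000e-01 -4.52545e+02]
 [ 6.00000e-03 -9.11000e-01 -4.12000e-01  5.80189e+02]
 [ 0.00000e+00  0.00000e+00  0.00000e+00  1.00000e+00]]
side [[465.31888031   0.         251.85208526]
 [  0.         465.31888031 183.25351659]
 [  0.           0.           1.        ]] [[ 9.170000e-01 -1.860000e-01  3.520000e-01  3.102500e+01]
 [-3.980000e-01 -3.960000e-01  8.280000e-01 -1.239965e+03]
 [-1.500000e-02 -8.990000e-01 -4.380000e-01  6.861930e+02]
 [ 0.000000e+00  0.000000e+00  0.000000e+00  1.000000e+00]]
```

View pics/scene0.png

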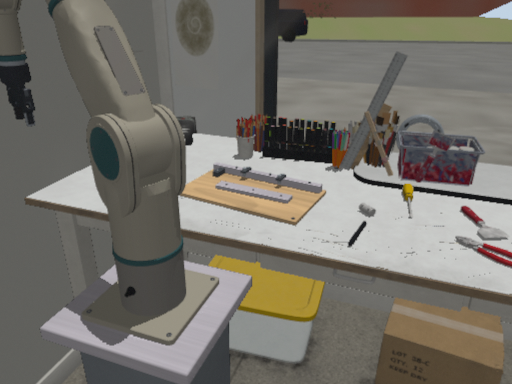

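View pics/side0.png

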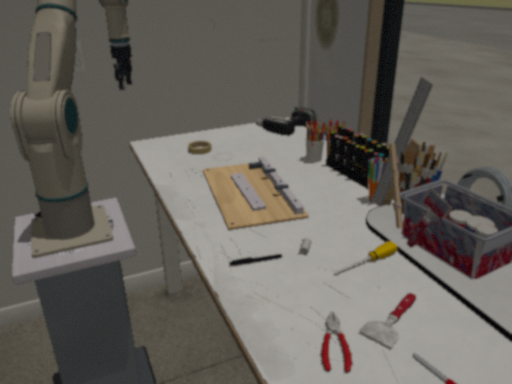

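The scene view shows the board around (255,190), with the bar skew near (253,192) and the rail behind it. The side view shows the same around (255,195). I'll enlarge both.

```bash
cat > h.py <<'E'
import numpy as np,cv2
def ray(d,uv,z):
    uv=np.atleast_2d(uv).astype(float);T=d["T"];K=d["mtx"]
    r=np.c_[uv,np.ones(len(uv))]@np.linalg.inv(K).T@T[:3,:3].T
    o=T[:3,3];return o+r*((z-o[2])/r[:,2])[:,None]
def proj(d,P):
    P=np.atleast_2d(P);T=d["T"];c=(P-T[:3,3])@T[:3,:3];q=c@d["mtx"].T;return q[:,:2]/q[:,2:]
E
python3 - <<'E'
import numpy as np,cv2
for n,(x0,y0,w,h) in dict(scene=(175,155,160,66),side=(195,145,125,90)).items():
    d=np.load(f"{n}0.npz");f=5 if n=="scene" else 6
    c=cv2.resize(d["img"][y0:y0+h,x0:x0+w],None,fx=f,fy=f,interpolation=cv2.INTER_CUBIC);cv2.imwrite(f"pics/{n}0c.png",c)
E
```

```text
(no output)
```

View pics/scene0c.png

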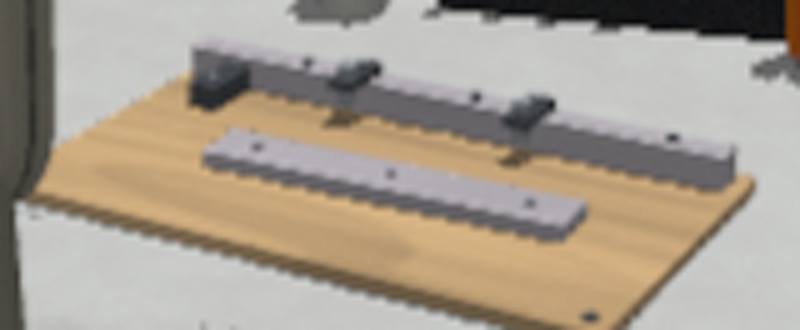

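View pics/side0c.png

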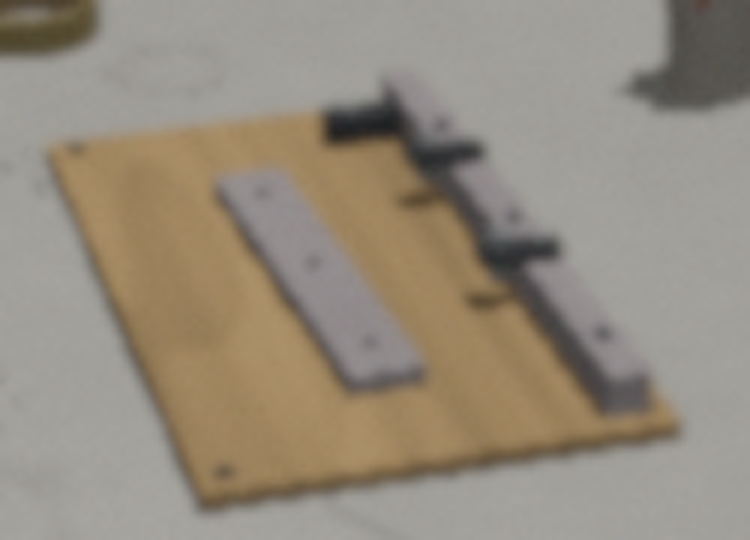

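```bash
python3 - <<'E'
import numpy as np
from h import *
S=np.load("side0.npz");C=np.load("scene0.npz")
f=lambda p,k,o:np.array(p)/k+o-0.4
cs=lambda p:f(p,6,np.array([195,145])); cc=lambda p:f(p,5,np.array([175,155]))
print("board side BL,FL?",ray(S,cs([(48,150),(200,500),(682,428)]),12).round(0))
print("board scene",ray(C,cc([(755,182),(612,325),(25,198)]),12).round(0))
print("bar side FL BL BR FR",ray(S,cs([(218,183),(283,168),(427,370),(350,383)]),24).round(0))
print("bar scene BL BR FR FL",ray(C,cc([(235,129),(587,206),(563,233),(203,155)]),24).round(0))
print("rail top front side L,R; ",ray(S,cs([(382,78),(605,385),(648,372)]),36).round(0))
print("rail scene top front L/R",ray(C,cc([(193,52),(730,152),(193,45),(737,145)]),36).round(0))
E
```

```text
board side BL,FL? [[ 459.  211.   12.]
 [ 400. -196.   12.]
 [ 634. -232.   12.]]
board scene [[ 636. -220.   12.]
 [ 420. -187.   12.]
 [ 449.  200.   12.]]
bar side FL BL BR FR [[ 524.  100.   24.]
 [ 565.  104.   24.]
 [ 539. -147.   24.]
 [ 499. -143.   24.]]
bar scene BL BR FR FL [[ 569.  112.   24.]
 [ 539. -137.   24.]
 [ 498. -134.   24.]
 [ 524.  113.   24.]]
rail top front side L,R;  [[ 658.  174.   36.]
 [ 600. -216.   36.]
 [ 625. -214.   36.]]
rail scene top front L/R [[ 657.  185.   36.]
 [ 622. -205.   36.]
 [ 669.  191.   36.]
 [ 635. -207.   36.]]
```

```bash
cat >> h.py <<'E'
from scipy.spatial.transform import Rotation as Ro
def go(x,y,z,yaw=None,s=None):
    from cell import read_state
    s=s or read_state();R=Ro.from_euler('xyz',s["tool_rot"])
    t=Ro.from_euler('xyz',[np.pi,0,s["tool_rot"][2] if yaw is None else yaw])
    d=R.inv().apply(np.array([x,y,z])-s["eef_pos"])/10
    print("t",round(float(s["clock"]),2),"pos",s["eef_pos"].round(1),"rot",s["tool_rot"].round(4),"F",s["force"].round(1));print("shift cm",d.round(2),"turn",(R.inv()*t).as_rotvec().round(4))
E
python3 - <<'E'
from h import *
go(470,-20,260,2.997)
E
```

```text
t 0.1 pos [284.1 584.  230.5] rot [-3.1398  0.      2.6888] F [ 0.8 -0.7  0.7]
shift cm [-43.14 -46.18  -2.87] turn [-1.700e-03 -3.000e-04 -3.082e-01]
```

carry_out(series=[[[-13.5,-14.4,-0.9,0,0,-0.3,0],[-13.5,-14.4,-0.9,0,0,-0.3,0],[-13.5,-14.4,-0.9,0,0,-0.3,0],[-13.5,-14.4,-0.9,0,0,-0.3,0],[-13.5,-14.4,-0.9,0,0,-0.3,0]]])

```text
clock: 0.52
eef_pos: [343.6, 391.7, 240.0]
tool_rot: [-3.139, 0.0, 2.987]
force: [-0.1, -0.1, 0.1]
width: 25.6
```

```bash
python3 - <<'E'
from h import *
go(470,-20,260,2.997)
E
```

```text
t 0.52 pos [343.6 391.7 240. ] rot [-3.1390e+00  1.0000e-04  2.9865e+00] F [-0.1 -0.1  0.1]
shift cm [-18.85 -38.73  -1.89] turn [-0.0026  0.0001 -0.0105]
```

carry_out(series=[[[-8.8,-18.2,-0.9,0,0,0,0],[-8.8,-18.2,-0.9,0,0,0,0],[-8.8,-18.2,-0.9,0,0,0,0],[-8.8,-18.2,-0.9,0,0,0,0],[-8.8,-18.2,-0.9,0,0,0,0]]])

```text
clock: 0.93
eef_pos: [402.2, 199.6, 249.3]
tool_rot: [-3.141, -0.0, 2.987]
force: [1.3, -0.1, -0.0]
width: -0.2
```

carry_out(series=[[[-8.8,-18.2,-0.9,0,0,0,0],[-8.8,-18.2,-0.9,0,0,0,0],[-8.8,-18.2,-0.9,0,0,0,0],[-8.8,-18.2,-0.9,0,0,0,0],[-8.8,-18.2,-0.9,0,0,0,0]]])

```text
clock: 1.35
eef_pos: [461.4, 6.3, 258.4]
tool_rot: [-3.141, 0.0, 2.987]
force: [0.7, -0.1, -0.2]
width: -0.5
```

```bash
python3 - <<'E'
from h import *
from cell import *
go(470,-20,260,2.997)
s=read_state();d=get_image("wrist");cv2.imwrite("pics/w1.png",d["img"])
R=Ro.from_euler('xyz',s["tool_rot"]).as_matrix();T=np.eye(4);T[:3,:3]=R;T[:3,3]=s["eef_pos"]
d["T"]=T@d["T_tool_cam"];np.savez("w1.npz",**d);print(d["T"].round(3),d["mtx"],d["T_tool_cam"].round(3))
d=get_image("side");cv2.imwrite("pics/side1.png",d["img"]);np.savez("side1.npz",**d)
E
```

```text
t 1.35 pos [461.4   6.3 258.4] rot [-3.141e+00  1.000e-04  2.987e+00] F [ 0.7 -0.1 -0.2]
shift cm [-1.25 -2.47 -0.16] turn [-0.0006  0.0001 -0.01  ]
[[ 1.54000e-01  9.51000e-01  2.67000e-01  3.94075e+02]
 [ 9.88000e-01 -1.48000e-01 -4.30000e-02  1.71970e+01]
 [-2.00000e-03  2.70000e-01 -9.63000e-01  4.00975e+02]
 [ 0.00000e+00  0.00000e+00  0.00000e+00  1.00000e+00]] [[281.94769874   0.         258.0584492 ]
 [  0.         281.94769874 190.33789113]
 [  0.           0.           1.        ]] [[-0.00000e+00 -9.63000e-01 -2.70000e-01  6.82020e+01]
 [ 1.00000e+00 -0.00000e+00 -1.00000e-03  2.88000e-01]
 [ 1.00000e-03 -2.70000e-01  9.63000e-01 -1.42609e+02]
 [ 0.00000e+00  0.00000e+00  0.00000e+00  1.00000e+00]]
```

View pics/w1.png

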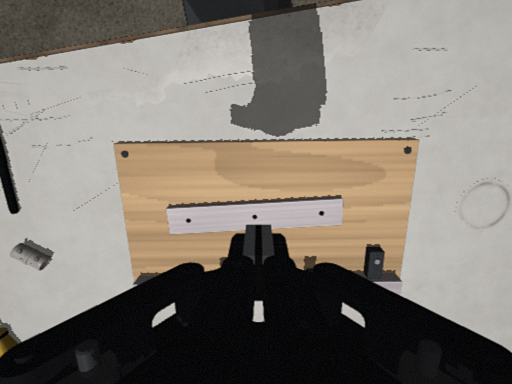

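The wrist view shows the board's front edge along row 140 (columns 115–418), the bar's top face from (168,207) to (342,228), and the stop at (375,260). The gripper hides most of the rail. I'll fit lines to these.

```bash
cat > fit.py <<'E'
from h import *
def bar(d,roi,z=24,dbg=None,lo=135):
    im=d["img"].astype(int);x0,y0,x1,y1=roi
    m=np.zeros(im.shape[:2],np.uint8);sub=im[y0:y1,x0:x1]
    m[y0:y1,x0:x1]=((sub.max(2)-sub.min(2)<40)&(sub.min(2)>lo)).astype(np.uint8)
    m=cv2.morphologyEx(m,cv2.MORPH_CLOSE,np.ones((7,7),np.uint8))
    cs,_=cv2.findContours(m,cv2.RETR_EXTERNAL,cv2.CHAIN_APPROX_NONE);c=max(cs,key=cv2.contourArea)
    P=ray(d,c[:,0,:],z)[:,:2].astype(np.float32)
    r=cv2.minAreaRect(P);b=cv2.boxPoints(r)
    if dbg: cv2.imwrite(dbg,cv2.drawContours(d["img"].copy(),[c],-1,(0,0,255),1))
    return r,b
E
python3 - <<'E'
from fit import *
d=dict(np.load("w1.npz"))
print(d["img"][215,200],d["img"][202,250],d["img"][160,200],d["img"][120,180])
r,b=bar(d,(150,185,360,245),dbg="pics/w1m.png");print(r,b)
im=d["img"].astype(int);wood=((im[...,2]-im[...,0])>50).astype(np.uint8)
# front edge: first wood row per column
pts=[(c,np.argmax(wood[100:190,c])+100) for c in range(130,405,3)]
P=ray(d,pts,12);k=np.polyfit(P[:,1],P[:,0],1);print("front edge x=",k,"yaw",-np.arctan(k[0]),np.std(P[:,0]-np.polyval(k,P[:,1])))
pl=[(np.argmax(wood[r])-0.5,r) for r in range(150,260,3)];P=ray(d,pl,12);print("right edge",P[0],P[-1])
pr=[(511-np.argmax(wood[r][::-1])+.5,r) for r in range(150,240,3)];P=ray(d,pr,12);print("left edge",P[0],P[-1])
print("corners",ray(d,[(114,142),(418.5,139)],12))
print("stop",ray(d,[(366,246),(382,246)],30))
E
```

```text
[186 183 192] [52 49 52] [118 156 189] [182 187 190]
((535.8936157226562, -11.059883117675781), (249.8376007080078, 39.150596618652344), 84.5240707397461) [[ 504.48697 -133.54057]
 [ 543.45886 -137.27663]
 [ 567.3003   111.42081]
 [ 528.32837  115.15686]]
front edge x= [1.42582430e-01 4.32088745e+02] yaw -0.14162782568212864 0.38580517286639154
right edge [ 414.23201895 -186.9330124    12.        ] [ 578.32808187 -210.73389589   12.        ]
left edge [478.33295883 224.08490523  12.        ] [607.45029076 205.7128139   12.        ]
corners [[ 403.55941308 -184.43696779   12.        ]
 [ 463.62289963  226.84143182   12.        ]]
stop [[603.34390136 141.82052211  30.        ]
 [606.89096281 164.65772754  30.        ]]
```

View pics/w1m.png

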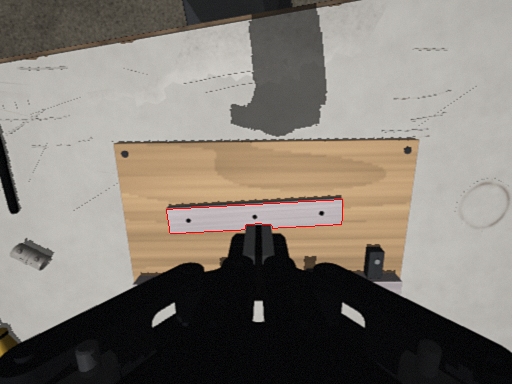

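```bash
python3 - <<'E'
from h import *
d=dict(np.load("w1.npz"));c=cv2.resize(d["img"][235:305,120:420],None,fx=2.6,fy=2.6,interpolation=cv2.INTER_CUBIC);c=cv2.convertScaleAbs(c,alpha=1.6,beta=20);cv2.imwrite("pics/w1r.png",c)
S=dict(np.load("side1.npz"));c=cv2.resize(S["img"][140:240,190:320],None,fx=6,fy=6,interpolation=cv2.INTER_CUBIC);cv2.imwrite("pics/s1.png",c)
o=np.array([552.4,4.1]);R=np.array([[.9898,-.1425],[.1425,.9898]])
def J(uv,z): print(np.array(uv).tolist(),z,((ray(d,uv,z)[:,:2]-o)@R.T).round(1).tolist())
J([(140,273),(150,273)],12);J([(395,292),(395,278)],36)
E
```

```text
[[140, 273], [150, 273]] 12 [[82.5, -197.6], [82.7, -182.0]]
[[395, 292], [395, 278]] 36 [[103.9, 191.3], [80.0, 188.5]]
```

View pics/w1r.png

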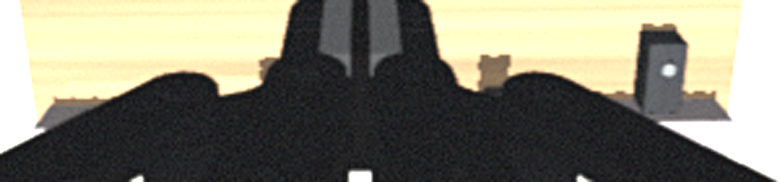

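View pics/s1.png

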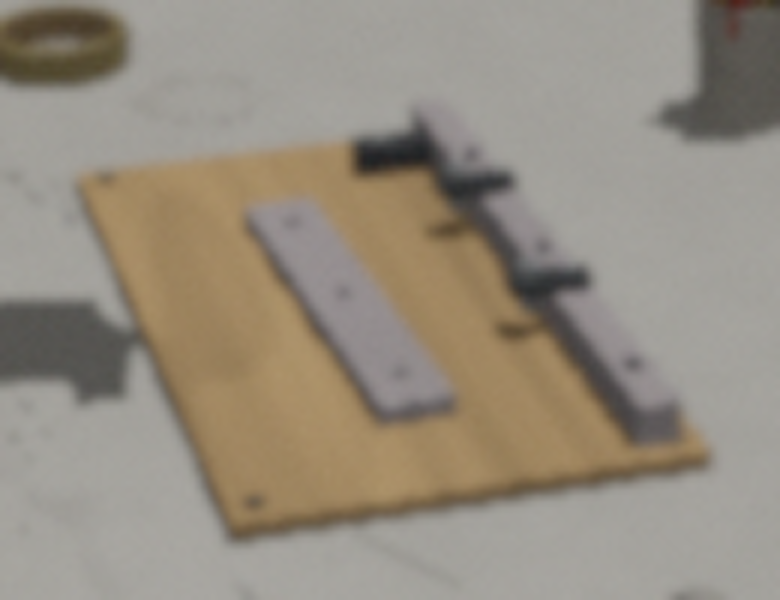

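```bash
cat >> h.py <<'E'
PSI=-0.143;U=np.array([np.cos(PSI),np.sin(PSI)]);V=np.array([-U[1],U[0]]);O=np.array([552.4,4.1])
def goj(a,b,z):
    p=O+a*U+b*V;go(p[0],p[1],z,np.pi+PSI);st()
def st():
    from cell import read_state
    s=read_state();q=s["eef_pos"][:2]-O;f=s["force"][:2]
    print("jig",round(q@U,1),round(q@V,1),"z",s["eef_pos"][2].round(1),"Fjig",round(f@U,1),round(f@V,1),"Fz",s["force"][2].round(1),"t",s["clock"].round(2))
E
python3 -c "
from h import *
goj(-60,-17,60)"
```

```text
t 1.45 pos [462.6   2.5 258.5] rot [-3.1386e+00  2.0000e-03  2.9778e+00] F [-0.2  1.3 -0.5]
shift cm [-2.83 -0.14 19.85] turn [-0.003   0.0019 -0.0208]Traceback (most recent call last):
  File "<string>", line 3, in <module>
    goj(-60,-17,60)
    ~~~^^^^^^^^^^^^
  File "h.py", line 17, in goj
    p=O+a*U+b*V;go(p[0],p[1],z,np.pi+PSI);st()
                                          ~~^^
  File "h.py", line 21, in st
    print("jig",round(q@U,1),round(q@V,1),"z",s["eef_pos"][2].round(1),"Fjig",round(f@U,1),round(f@V,1),"Fz",s["force"][2].round(1),"t",s["clock"].round(2))
                                                                                                                                        ^^^^^^^^^^^^^^^^
AttributeError: 'float' object has no attribute 'round'
```

```bash
sed -i 's/s\["clock"\].round(2)/round(float(s["clock"]),2)/' h.py; python3 -c "
from h import *
st()"
```

```text
jig -88.7 -14.4 z 258.5 Fjig -0.4 1.3 Fz -0.5 t 1.45
```

carry_out(series=[[[-2.8,-0.15,19.8,0,0,-0.02,0],[-2.8,-0.15,19.8,0,0,-0.02,0],[-2.8,-0.15,19.8,0,0,-0.02,0],[-2.8,-0.15,19.8,0,0,-0.02,0],[-2.8,-0.15,19.8,0,0,-0.02,0]]])

```text
clock: 1.87
eef_pos: [487.9, 4.4, 57.6]
tool_rot: [3.141, -0.002, 3.009]
force: [0.4, -0.2, 0.4]
width: 0.3
```

carry_out(series=[[[0,0,0,0,0,0,0],[0,0,0,0,0,0,0]]])

```text
clock: 2.03
eef_pos: [487.0, 4.2, 59.0]
tool_rot: [-3.141, -0.005, 3.009]
force: [0.5, -0.5, 0.1]
width: -0.2
```

```bash
python3 -c "
from h import *
goj(-60,-17,15.5)"
```

```text
t 2.03 pos [487.    4.2  59. ] rot [-3.141  -0.0051  3.0092] F [ 0.5 -0.5  0.1]
shift cm [-0.49 -0.78  4.35] turn [-0.0007 -0.0051  0.0106]
jig -64.8 -9.2 z 59.0 Fjig 0.5 -0.4 Fz 0.1 t 2.03
```

carry_out(series=[[[0,-0.8,2.2,0,0,0.01,0],[0,-0.8,4.0,0,0,0.01,0],[0,-0.8,4.35,0,-0.005,0.01,0],[0,-0.8,4.35,0,-0.005,0.01,0]]])

```text
clock: 2.37
eef_pos: [487.9, -3.8, 18.3]
tool_rot: [3.141, 0.006, 2.999]
force: [1.0, -1.2, 0.7]
width: 0.0
```

```bash
python3 -c "
from h import *
from cell import *
goj(-45,-17,15.5)
s=read_state();print(s['width'])
d=get_image('side');cv2.imwrite('pics/s2.png',cv2.resize(d['img'][140:240,190:320],None,fx=6,fy=6,interpolation=cv2.INTER_CUBIC))
d=get_image('wrist');cv2.imwrite('pics/w2.png',d['img'])
"
```

```text
t 2.37 pos [487.9  -3.8  18.3] rot [3.1411 0.0063 2.9992] F [ 1.  -1.2  0.7]
shift cm [-1.76 -0.    0.29] turn [0.0005 0.0063 0.0006]
jig -62.7 -17.0 z 18.3 Fjig 1.2 -1.0 Fz 0.7 t 2.37
0.041816197155142384
```

View pics/s2.png

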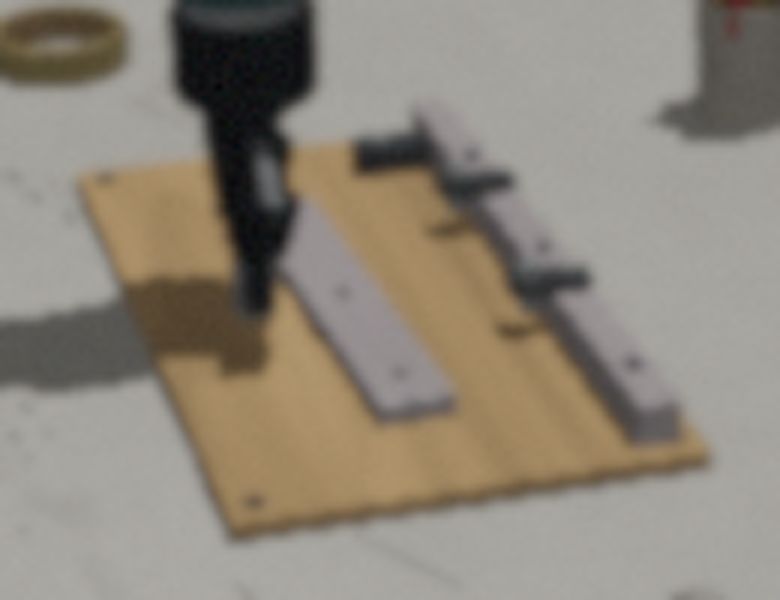

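View pics/w2.png

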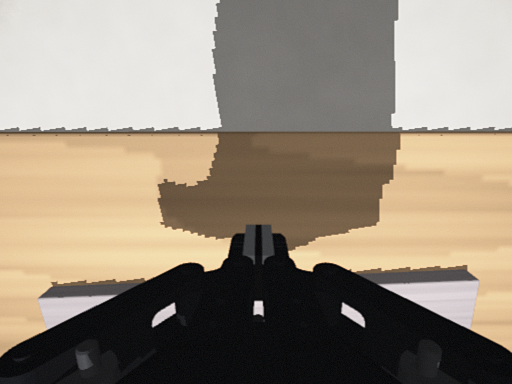

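The tool is in front of the bar's middle with its yaw aligned to the board's front edge. I'll push forward.

carry_out(series=[[[0,0,0.25,0,0.005,0,0],[-0.5,0,0.25,0,0.005,0,0],[-1.0,0,0.25,0,0.005,0,0],[-1.5,0,0.25,0,0.005,0,0],[-1.8,0,0.25,0,0.005,0,0]]])

```text
clock: 2.88
eef_pos: [506.6, -7.0, 14.7]
tool_rot: [3.141, 0.001, 2.999]
force: [-1.1, 0.0, -0.6]
width: 0.4
```

```bash
python3 -c "
from h import *
goj(-10,-17,15.5)
"
```

```text
t 2.88 pos [506.6  -7.   14.7] rot [3.1414e+00 1.0000e-03 2.9986e+00] F [-1.1  0.  -0.6]
shift cm [-3.37  0.05 -0.08] turn [0.0002 0.001  0.    ]
jig -43.7 -17.5 z 14.7 Fjig -1.1 -0.1 Fz -0.6 t 2.88
```

carry_out(series=[[[-0.5,0,-0.05,0,0,0,0],[-1.0,0,-0.05,0,0,0,0],[-1.5,0,-0.05,0,0,0,0],[-2.0,0,-0.05,0,0,0,0],[-2.5,0,-0.05,0,0,0,0]]])

```text
clock: 3.3
eef_pos: [530.6, -10.5, 14.8]
tool_rot: [-3.142, -0.0, 2.999]
force: [-0.3, -0.8, -0.7]
width: 0.7
```

carry_out(series=[[[-0.5,0,0,0,0,0,0],[-1.0,0,0,0,0,0,0],[-1.5,0,0,0,0,0,0],[-1.8,0,0,0,0,0,0],[-1.9,0,0,0,0,0,0]]])

```text
clock: 3.72
eef_pos: [549.9, -13.2, 14.9]
tool_rot: [3.141, 0.001, 2.999]
force: [-0.7, 0.5, 0.3]
width: -0.1
```

```bash
cat >> h.py <<'E'
def wr(tag):
    from cell import read_state,get_image
    s=read_state();d=get_image("wrist");T=np.eye(4);T[:3,:3]=Ro.from_euler('xyz',s["tool_rot"]).as_matrix();T[:3,3]=s["eef_pos"]
    d["T"]=T@d["T_tool_cam"];np.savez(tag+".npz",**d);cv2.imwrite(f"pics/{tag}.png",d["img"]);return d
E
python3 -c "
from h import *
goj(8,-17,15.5)
wr('w3')
from cell import *
d=get_image('side');cv2.imwrite('pics/s3.png',cv2.resize(d['img'][140:240,190:320],None,fx=6,fy=6,interpolation=cv2.INTER_CUBIC))
"
```

```text
t 3.72 pos [549.9 -13.2  14.9] rot [3.1415e+00 8.0000e-04 2.9986e+00] F [-0.7  0.5  0.3]
shift cm [-0.8   0.05 -0.06] turn [0.0001 0.0008 0.    ]
jig -0.0 -17.5 z 14.9 Fjig -0.8 0.4 Fz 0.3 t 3.72
```

View pics/w3.png

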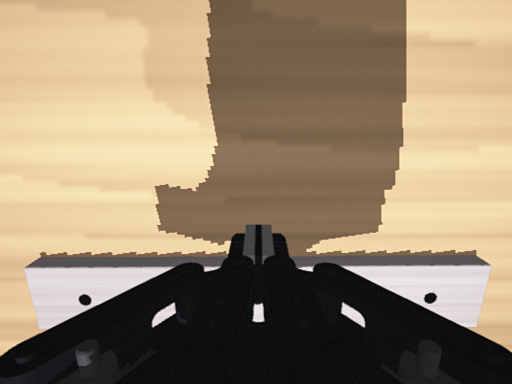

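View pics/s3.png

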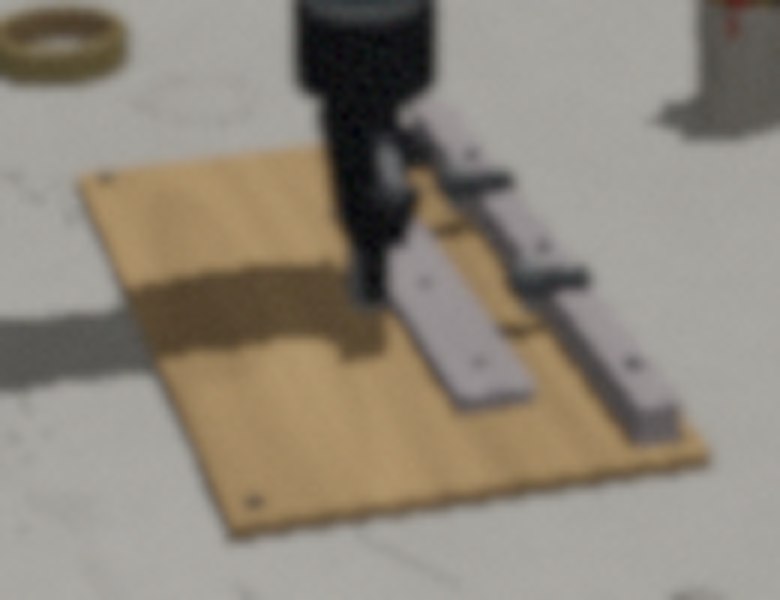

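```bash
python3 -c "
from h import *
d=dict(np.load('w3.npz'))
print(((ray(d,[(45,266),(150,266),(380,265.5),(470,265.5),(25.5,267),(490,265)],24)[:,:2]-O)@np.c_[U,V]).round(1))
"
```

```text
[[  11.  -130.8]
 [  11.   -74.9]
 [  10.7   47.4]
 [  10.6   95.2]
 [  11.6 -141.3]
 [  10.3  105.7]]
```

carry_out(series=[[[-0.4,0,0,0,0,0,0],[-0.8,0,0,0,0,0,0],[-1.0,0,0,0,0,0,0],[-1.1,0,0,0,0,0,0],[-1.1,0,0,0,0,0,0]]])

```text
clock: 4.23
eef_pos: [560.5, -14.7, 14.9]
tool_rot: [3.141, 0.001, 2.999]
force: [0.2, -0.3, 1.0]
width: 0.2
```

```bash
python3 -c "
from h import *
goj(0,62,15)"
```

```text
t 4.23 pos [560.5 -14.7  14.9] rot [3.1415e+00 7.0000e-04 2.9987e+00] F [ 0.2 -0.3  1. ]
shift cm [ 1.07  7.95 -0.01] turn [0.0001 0.0007 0.0001]
jig 10.7 -17.5 z 14.9 Fjig 0.3 -0.2 Fz 1.0 t 4.23
```

carry_out(series=[[[0.8,0,0,0,0,0,0],[0.8,4,0,0,0,0,0],[0.8,8.0,0,0,0,0,0],[0.8,8.0,0,0,0,0,0],[0.3,8.0,0,0,0,0,0]]])

```text
clock: 4.65
eef_pos: [566.8, 69.6, 14.8]
tool_rot: [3.139, -0.002, 3.006]
force: [-0.6, -0.7, -0.3]
width: -0.1
```

carry_out(series=[[[-0.3,0,0,0,0,0,0],[-0.45,0,0,0,0,0,0],[-0.6,0,0,0,0,0,0]]])

```text
clock: 4.9
eef_pos: [574.1, 62.3, 14.9]
tool_rot: [-3.141, -0.0, 2.996]
force: [0.0, 0.5, 0.1]
width: 0.2
```

```bash
python3 -c "
from h import *
st()"
```

```text
jig 13.2 60.7 z 14.9 Fjig -0.0 0.5 Fz 0.1 t 4.9
```

carry_out(series=[[[-0.1,0,0,0,0,0,0],[-0.2,0,0,0,0,0,0],[-0.3,0,0,0,0,0,0]]])

```text
clock: 5.15
eef_pos: [577.1, 62.8, 14.8]
tool_rot: [-3.141, -0.0, 2.998]
force: [-0.2, 0.0, -0.0]
width: -0.1
```

carry_out(series=[[[-0.1,0,0,0,0,0,0],[-0.2,0,0,0,0,0,0]]])

```text
clock: 5.32
eef_pos: [579.2, 63.2, 14.8]
tool_rot: [-3.142, -0.0, 2.998]
force: [-1.8, 0.3, 0.2]
width: -0.5
```

carry_out(series=[[[-0.1,0,0,0,0,0,0],[-0.2,0,0,0,0,0,0]]])

```text
clock: 5.48
eef_pos: [580.2, 63.2, 14.8]
tool_rot: [-3.141, -0.002, 2.999]
force: [-3.7, 0.6, 2.3]
width: 0.3
```

```bash
python3 -c "
from h import *
st()"
```

```text
jig 19.1 62.5 z 14.8 Fjig -3.7 0.1 Fz 2.3 t 5.48
```

carry_out(series=[[[-0.1,0,0,0,0,0,0],[-0.2,0,0,0,0,0,0]]])

```text
clock: 5.65
eef_pos: [581.6, 63.2, 14.6]
tool_rot: [-3.141, -0.003, 2.999]
force: [-3.7, -0.6, 1.6]
width: 0.2
```

carry_out(series=[[[-0.1,0,0,0,0,0,0],[-0.15,0,0,0,0,0,0]]])

```text
clock: 5.82
eef_pos: [585.0, 62.8, 14.7]
tool_rot: [3.141, 0.001, 2.999]
force: [-1.8, 0.9, -1.3]
width: -0.2
```

```bash
python3 -c "
from h import *
st()"
```

```text
jig 23.9 62.8 z 14.7 Fjig -1.9 0.6 Fz -1.3 t 5.82
```

carry_out(series=[[[-0.1,0,0,0,0,0,0],[-0.2,0,0,0,0,0,0],[-0.2,0,0,0,0,0,0]]])

```text
clock: 6.07
eef_pos: [587.4, 62.3, 14.9]
tool_rot: [3.141, 0.001, 2.999]
force: [-1.2, 0.7, -0.3]
width: -0.1
```

```bash
python3 -c "
from h import *
st()
wr('w4')
from cell import *
d=get_image('side');cv2.imwrite('pics/s4.png',cv2.resize(d['img'][140:240,190:320],None,fx=6,fy=6,interpolation=cv2.INTER_CUBIC))
"
```

```text
jig 26.4 62.6 z 14.9 Fjig -1.3 0.5 Fz -0.3 t 6.07
```

View pics/w4.png

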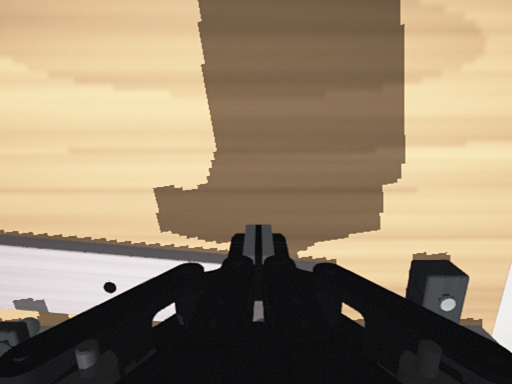

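View pics/s4.png

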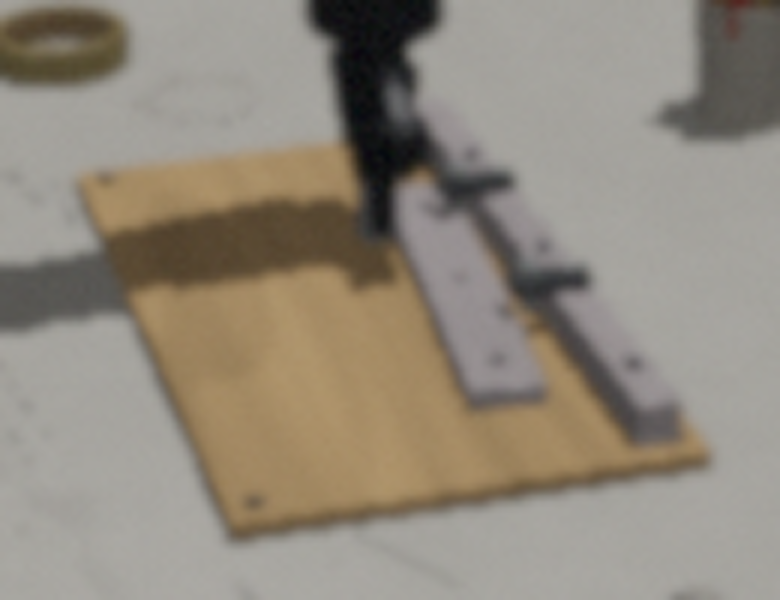

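The bar's left end is now under the left plunger, and its right end is still out (front edge from (0,246) to (200,264)). Next I measure the edge, then push the right end.

```bash
python3 -c "
from h import *
d=dict(np.load('w4.npz'));M=np.c_[U,V]
print(((ray(d,[(5,246),(195,264.5)],24)[:,:2]-O)@M).round(1), ((ray(d,[(410,262),(449,262)],30)[:,:2]-O)@M).round(1))
goj(5,62,15)"
```

```text
[[ 25.7 -69.1]
 [ 36.5  29.2]] [[ 31.5 139.5]
 [ 31.5 159.2]]
t 6.17 pos [587.4  62.3  15. ] rot [3.1414e+00 1.3000e-03 2.9987e+00] F [-1.2  0.4 -0.9]
shift cm [ 2.14 -0.06 -0.  ] turn [0.0002 0.0013 0.0001]
jig 26.4 62.6 z 15.0 Fjig -1.2 0.2 Fz -0.9 t 6.17
```

carry_out(series=[[[1.0,0,0,0,0,0,0],[2.4,-1,0,0,0,0,0],[2.4,-4,0,0,0,0,0],[2.4,-7,0,0,0,0,0],[2.4,-10,0,0,0,0,0]]])

```text
clock: 6.58
eef_pos: [549.9, -34.3, 15.3]
tool_rot: [-3.142, 0.003, 3.0]
force: [-0.3, -1.0, -0.4]
width: 0.2
```

carry_out(series=[[[0,-2.5,0,0,0,0,0],[0,-4.0,0,0,0,0,0],[0,-4.2,0,0,0,0,0],[0,-4.2,0,0,0,0,0],[0,-4.2,0,0,0,0,0]]])

```text
clock: 7.0
eef_pos: [543.6, -73.7, 15.1]
tool_rot: [3.141, 0.001, 3.0]
force: [-0.5, 0.5, -0.1]
width: 0.0
```

```bash
python3 -c "
from h import *
goj(10,-80,15)"
```

```text
t 7.0 pos [543.6 -73.7  15.1] rot [3.1405e+00 1.5000e-03 2.9996e+00] F [-0.5  0.5 -0.1]
shift cm [-0.76 -0.18  0.01] turn [0.0011 0.0015 0.001 ]
jig 2.4 -78.2 z 15.1 Fjig -0.6 0.4 Fz -0.1 t 7.0
```

carry_out(series=[[[-0.3,0,0,0,0,0,0],[-0.6,0,0,0,0,0,0],[-0.8,0,0,0,0,0,0],[-0.95,0,0,0,0,0,0],[-1.05,0,0,0,0,0,0]]])

```text
clock: 7.42
eef_pos: [553.6, -75.8, 14.9]
tool_rot: [3.141, 0.0, 3.0]
force: [0.2, -0.8, 1.0]
width: 0.5
```

carry_out(series=[[[-0.1,0,0,0,0,0,0],[-0.2,0,0,0,0,0,0]]])

```text
clock: 7.58
eef_pos: [554.6, -76.3, 14.8]
tool_rot: [3.142, -0.001, 2.999]
force: [-0.4, 1.0, 0.3]
width: 0.1
```

carry_out(series=[[[-0.1,0,0,0,0,0,0],[-0.2,0,0,0,0,0,0]]])

```text
clock: 7.75
eef_pos: [556.7, -77.1, 14.8]
tool_rot: [-3.141, -0.001, 2.999]
force: [-0.6, 0.4, 0.4]
width: -0.3
```

carry_out(series=[[[-0.1,0,0,0,0,0,0],[-0.2,0,0,0,0,0,0]]])

```text
clock: 7.92
eef_pos: [558.7, -77.4, 14.8]
tool_rot: [-3.141, -0.001, 2.999]
force: [-1.6, -1.1, 1.1]
width: 0.1
```

```bash
python3 -c "
from h import *
st()"
```

```text
jig 17.9 -79.7 z 14.8 Fjig -1.4 -1.3 Fz 1.1 t 7.92
```

carry_out(series=[[[-0.1,0,0,0,0,0,0],[-0.2,0,0,0,0,0,0]]])

```text
clock: 8.08
eef_pos: [559.6, -77.5, 14.7]
tool_rot: [-3.141, -0.003, 2.998]
force: [-3.9, -0.1, 2.9]
width: -0.1
```

carry_out(series=[[[-0.1,0,0,0,0,0,0],[-0.2,0,0,0,0,0,0]]])

```text
clock: 8.25
eef_pos: [561.9, -77.9, 14.7]
tool_rot: [-3.141, -0.002, 2.999]
force: [-3.2, -1.0, 0.3]
width: 0.2
```

```bash
python3 -c "
from h import *
st()"
```

```text
jig 21.1 -79.8 z 14.7 Fjig -3.0 -1.4 Fz 0.3 t 8.25
```

carry_out(series=[[[-0.1,0,0,0,0,0,0],[-0.2,0,0,0,0,0,0]]])

```text
clock: 8.42
eef_pos: [565.2, -78.2, 14.8]
tool_rot: [-3.141, 0.0, 2.999]
force: [-3.3, -1.4, -0.1]
width: 0.0
```

carry_out(series=[[[-0.1,0,0,0,0,0,0],[-0.2,0,0,0,0,0,0]]])

```text
clock: 8.58
eef_pos: [567.2, -78.4, 14.8]
tool_rot: [-3.142, 0.0, 2.999]
force: [-2.1, -1.2, -0.3]
width: -0.1
```

```bash
python3 -c "
from h import *
st()"
```

```text
jig 26.4 -79.6 z 14.8 Fjig -1.9 -1.5 Fz -0.3 t 8.58
```

carry_out(series=[[[0.5,0,0,0,0,0,0],[1.0,1,0,0,0,0,0],[1.0,4,0,0,0,0,0],[1.0,6.5,0,0,0,0,0],[1.0,7.2,0,0,0,0,0]]])

```text
clock: 9.0
eef_pos: [568.6, 1.7, 15.2]
tool_rot: [3.137, 0.002, 3.005]
force: [0.4, 1.5, 0.7]
width: -0.0
```

carry_out(series=[[[-0.3,0,0,0,0,0,0],[-0.6,0,0,0,0,0,0],[-0.8,0,0,0,0,0,0],[-0.9,0,0,0,0,0,0]]])

```text
clock: 9.33
eef_pos: [576.8, -8.8, 15.0]
tool_rot: [-3.141, 0.001, 2.996]
force: [-1.4, 0.6, -0.0]
width: 0.0
```

```bash
python3 -c "
from h import *
st()
wr('w5')
from cell import *
d=get_image('side');cv2.imwrite('pics/s5.png',cv2.resize(d['img'][140:240,190:320],None,fx=6,fy=6,interpolation=cv2.INTER_CUBIC))
"
```

```text
jig 26.0 -9.3 z 15.0 Fjig -1.5 0.4 Fz -0.0 t 9.33
```

View pics/w5.png

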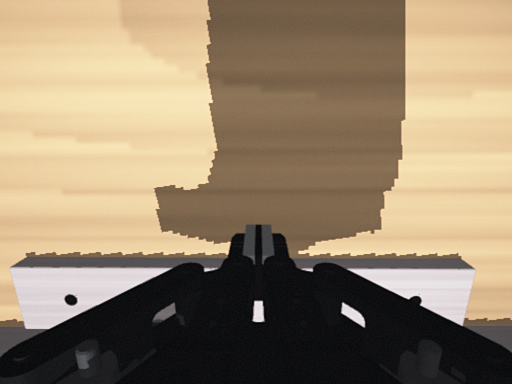

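View pics/s5.png

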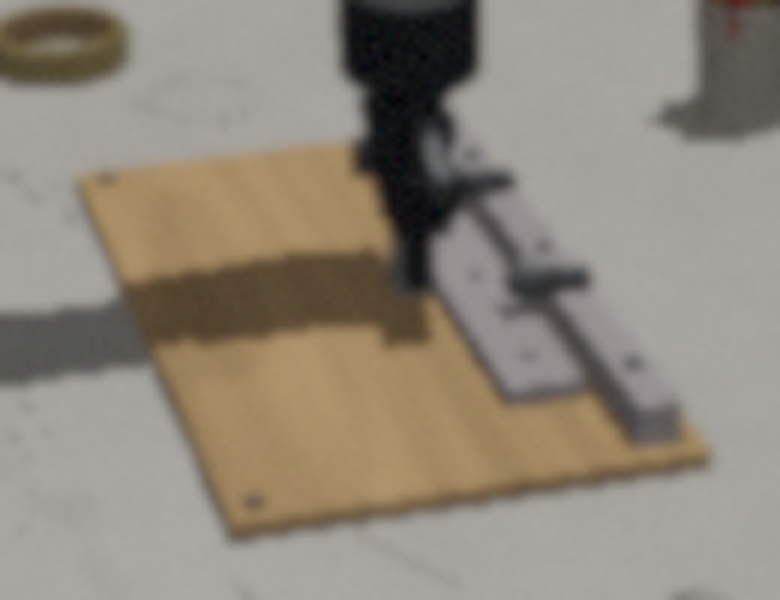

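The bar is parallel to the rail and under both plungers, with a thin gap still at the rail (row 322). I'll push the last few millimetres at the middle in small steps.

carry_out(series=[[[-0.1,0,0,0,0,0,0],[-0.2,0,0,0,0,0,0],[-0.25,0,0,0,0,0,0]]])

```text
clock: 9.68
eef_pos: [578.1, -7.7, 14.8]
tool_rot: [-3.141, -0.001, 2.998]
force: [-1.8, -0.2, -0.1]
width: -0.0
```

carry_out(series=[[[-0.1,0,0,0,0,0,0],[-0.1,0,0,0,0,0,0]]])

```text
clock: 9.85
eef_pos: [578.2, -7.6, 14.6]
tool_rot: [-3.141, -0.003, 2.999]
force: [-4.0, 0.1, 2.6]
width: -0.0
```

carry_out(series=[[[-0.1,0,0,0,0,0,0],[-0.1,0,0,0,0,0,0]]])

```text
clock: 10.02
eef_pos: [579.2, -7.6, 14.6]
tool_rot: [-3.141, -0.003, 2.999]
force: [-5.7, 0.2, 1.6]
width: -0.0
```

carry_out(series=[[[-0.1,0,0,0,0,0,0],[-0.1,0,0,0,0,0,0]]])

```text
clock: 10.18
eef_pos: [580.9, -7.6, 14.6]
tool_rot: [-3.141, -0.002, 2.999]
force: [-3.7, -0.9, -0.4]
width: -0.1
```

```bash
python3 -c "
from h import *
st()"
```

```text
jig 29.9 -7.5 z 14.6 Fjig -3.6 -1.4 Fz -0.4 t 10.18
```

carry_out(series=[[[-0.1,0,0,0,0,0,0],[-0.1,0,0,0,0,0,0]]])

```text
clock: 10.35
eef_pos: [582.5, -7.7, 14.6]
tool_rot: [3.141, -0.0, 2.999]
force: [-3.7, -0.2, -1.6]
width: 0.4
```

carry_out(series=[[[-0.1,0,0,0,0,0,0],[-0.1,0,0,0,0,0,0]]])

```text
clock: 10.52
eef_pos: [583.9, -7.8, 14.7]
tool_rot: [3.141, 0.0, 2.999]
force: [-3.0, 0.6, -1.9]
width: -0.3
```

```bash
python3 -c "
from h import *
st()"
```

```text
jig 32.9 -7.3 z 14.7 Fjig -3.0 0.2 Fz -1.9 t 10.52
```

carry_out(series=[[[-0.1,0,0,0,0,0,0],[-0.1,0,0,0,0,0,0]]])

```text
clock: 10.68
eef_pos: [585.0, -8.1, 14.8]
tool_rot: [3.141, 0.0, 2.999]
force: [-2.9, 0.8, -2.0]
width: -0.1
```

carry_out(series=[[[-0.1,0,0,0,0,0,0],[-0.1,0,0,0,0,0,0]]])

```text
clock: 10.85
eef_pos: [585.3, -8.2, 14.8]
tool_rot: [-3.142, -0.001, 2.999]
force: [-4.0, -0.1, -0.4]
width: 0.1
```

```bash
python3 -c "
from h import *
st()
d=wr('w6')"
```

```text
jig 34.3 -7.5 z 14.8 Fjig -3.9 -0.7 Fz -0.4 t 10.85
```

View pics/w6.png

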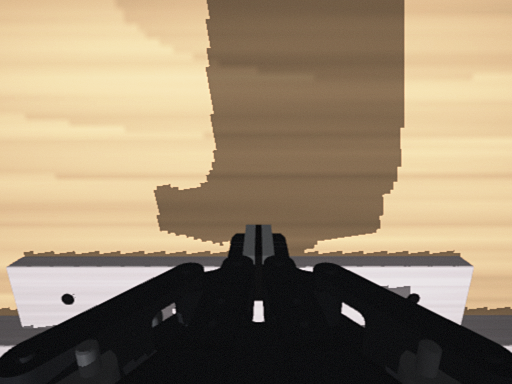

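```bash
python3 -c "
from h import *
d=dict(np.load('w6.npz'));M=np.c_[U,V]
print('bar front',((ray(d,[(30,266.5),(450,266)],24)[:,:2]-O)@M).round(1))
im=d['img'];g=im.astype(int).sum(2)
for c in(4,8,490,500,508): print(c,im[295:325,c].tolist()[::3])
print('rail bottom',((ray(d,[(6,309),(495,308)],12)[:,:2]-O)@M).round(1))
"
```

```text
bar front [[  45.6 -128.8]
 [  45.2   94.6]]
4 [[164, 212, 238], [165, 212, 238], [166, 210, 237], [158, 203, 233], [151, 196, 233], [73, 96, 118], [70, 95, 117], [82, 80, 82], [82, 81, 84], [83, 82, 86]]
8 [[162, 209, 237], [168, 213, 238], [165, 209, 237], [157, 203, 233], [120, 158, 193], [74, 95, 118], [71, 96, 119], [80, 79, 83], [82, 80, 83], [79, 75, 80]]
490 [[146, 189, 223], [142, 183, 217], [140, 182, 217], [148, 192, 226], [150, 194, 229], [65, 85, 105], [68, 92, 115], [82, 79, 83], [81, 81, 84], [78, 77, 81]]
500 [[147, 192, 224], [141, 182, 217], [138, 181, 215], [149, 192, 226], [140, 182, 218], [67, 89, 110], [70, 95, 117], [80, 78, 80], [83, 81, 85], [80, 79, 84]]
508 [[147, 191, 225], [142, 183, 217], [139, 179, 215], [146, 190, 225], [71, 93, 115], [70, 89, 112], [67, 91, 111], [81, 78, 82], [80, 80, 82], [78, 76, 80]]
rail bottom [[  81.8 -160.6]
 [  80.9  136.2]]
```

The rail's foot is at about row 315 (x' ≈ 86) and the bar's back edge at about 85.4, so the bar is nearly home. I'll raise the force step by step.

carry_out(series=[[[-0.1,0,0,0,0,0,0],[-0.1,0,0,0,0,0,0]]])

```text
clock: 11.07
eef_pos: [585.3, -8.2, 14.8]
tool_rot: [-3.141, -0.003, 2.999]
force: [-7.1, 1.0, 0.2]
width: 0.1
```

carry_out(series=[[[-0.1,0,0,0,0,0,0],[-0.1,0,0,0,0,0,0]]])

```text
clock: 11.23
eef_pos: [585.3, -8.2, 14.8]
tool_rot: [-3.141, -0.005, 2.999]
force: [-7.1, 1.3, 3.5]
width: -0.2
```

```bash
python3 -c "
from h import *
st()"
```

```text
jig 34.3 -7.5 z 14.8 Fjig -7.2 0.3 Fz 3.5 t 11.23
```

carry_out(series=[[[-0.1,0,0,0,0,0,0],[-0.1,0,0,0,0,0,0]]])

```text
clock: 11.4
eef_pos: [585.3, -8.2, 14.8]
tool_rot: [-3.141, -0.007, 2.999]
force: [-9.5, 2.0, 4.8]
width: 0.3
```

carry_out(series=[[[-0.1,0,0,0,0,0,0],[-0.1,0,0,0,0,0,0]]])

```text
clock: 11.57
eef_pos: [585.2, -8.2, 14.7]
tool_rot: [-3.141, -0.009, 2.999]
force: [-11.9, 2.0, 6.5]
width: 0.1
```

```bash
python3 -c "
from h import *
st()"
```

```text
jig 34.3 -7.5 z 14.7 Fjig -12.0 0.3 Fz 6.5 t 11.57
```

carry_out(series=[[[-0.1,0,0,0,0,0,0],[-0.15,0,0,0,0,0,0],[-0.15,0,0,0,0,0,0]]])

```text
clock: 11.82
eef_pos: [585.3, -8.2, 14.5]
tool_rot: [-3.141, -0.011, 2.999]
force: [-14.4, 2.6, 8.1]
width: -0.1
```

```bash
python3 -c "
from h import *
st()"
```

```text
jig 34.4 -7.5 z 14.5 Fjig -14.6 0.5 Fz 8.1 t 11.82
```

carry_out(series=[[[-0.04,0,0,0,0,0,0],[-0.04,0,0,0,0,0,0],[-0.04,0,0,0,0,0,0],[-0.04,0,0,0,0,0,0],[-0.04,0,0,0,0,0,0]]])

```text
clock: 12.23
eef_pos: [585.3, -8.2, 14.5]
tool_rot: [-3.141, -0.012, 2.999]
force: [-14.2, 2.2, 8.2]
width: -0.0
```

carry_out(series=[[[0,0,0,0,0,0,0],[0,0,0,0,0,0,0],[0,0,0,0,0,0,0],[0,0,0,0,0,0,0],[0,0,0,0,0,0,0]]])

```text
clock: 12.65
eef_pos: [585.3, -8.2, 14.5]
tool_rot: [-3.141, -0.012, 2.999]
force: [-15.3, 2.1, 8.5]
width: 0.0
```

```bash
python3 -c "
from h import *
st();wr('w7')"
```

```text
jig 34.3 -7.5 z 14.5 Fjig -15.5 -0.1 Fz 8.5 t 12.65
```

View pics/w7.png

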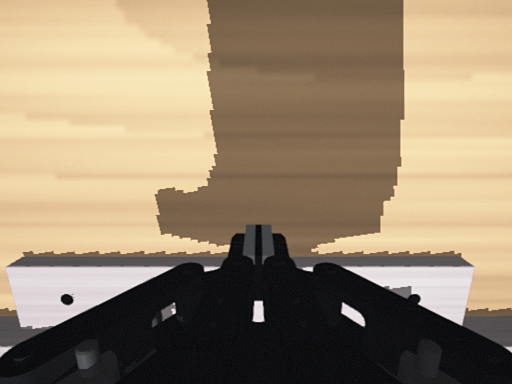

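carry_out(series=[[[0,0,-0.1,0,0,0,0],[0,0,-0.2,0,0,0,0],[-0.02,0,-0.2,0,0,0,0],[-0.02,0,-0.2,0,0,0,0]]])

```text
clock: 13.03
eef_pos: [585.3, -8.2, 15.1]
tool_rot: [-3.141, -0.013, 2.999]
force: [-11.2, 2.3, -2.8]
width: -0.3
```

```bash
python3 -c "
from h import *
st()"
```

```text
jig 34.3 -7.5 z 15.1 Fjig -11.5 0.7 Fz -2.8 t 13.03
```

carry_out(series=[[[-0.08,0,0,0,0,0,0],[-0.15,0,0.02,0,0,0,0],[-0.15,0,0.02,0,0,0,0]]])

```text
clock: 13.28
eef_pos: [585.3, -8.3, 14.7]
tool_rot: [-3.14, -0.016, 2.999]
force: [-14.6, 1.9, -0.7]
width: 0.0
```

```bash
python3 -c "
from h import *
st()"
```

```text
jig 34.3 -7.5 z 14.7 Fjig -14.7 -0.2 Fz -0.7 t 13.28
```

carry_out(series=[[[-0.04,0,0,0,0,0,0],[-0.04,0,0,0,0,0,0],[-0.04,0,0,0,0,0,0],[-0.04,0,0,0,0,0,0],[-0.04,0,0,0,0,0,0]]])

```text
clock: 13.7
eef_pos: [585.3, -8.2, 14.7]
tool_rot: [-3.14, -0.016, 3.0]
force: [-14.6, 3.1, -0.5]
width: 0.2
```

carry_out(series=[[[0,0,0,0,0,0,0],[0,0,0,0,0,0,0],[0,0,0,0,0,0,0],[0,0,0,0,0,0,0]]])

```text
clock: 14.03
eef_pos: [585.4, -8.3, 14.7]
tool_rot: [-3.14, -0.016, 2.999]
force: [-15.1, 3.4, 0.3]
width: -0.1
```

carry_out(series=[[[0.3,0,0,0,0,0,0],[0.6,0,0,0,0,0,0],[1.0,0,0,0,0,0,0],[1.5,0,0,0,0.016,0,0],[2.0,0,0,0,0.016,0,0]]])

```text
clock: 14.45
eef_pos: [576.6, -6.7, 17.6]
tool_rot: [3.141, -0.011, 2.998]
force: [0.4, 0.3, 1.1]
width: -0.4
```

```bash
python3 -c "
from h import *
goj(20,-175,25)"
```

```text
t 14.45 pos [576.6  -6.7  17.6] rot [ 3.1409 -0.0109  2.9985] F [0.4 0.3 1.1]
shift cm [  0.56 -16.77  -0.75] turn [ 0.0007 -0.0109 -0.0001]
jig 25.5 -7.3 z 17.6 Fjig 0.3 0.4 Fz 1.1 t 14.45
```

carry_out(series=[[[0.5,-1,-0.7,0,-0.01,0,0],[0.5,-4,-0.7,0,-0.01,0,0],[0.5,-7.5,-0.7,0,-0.01,0,0],[0.5,-11,-0.7,0,-0.01,0,0],[0.5,-14.5,-0.7,0,-0.01,0,0]]])

```text
clock: 14.87
eef_pos: [549.6, -151.1, 24.5]
tool_rot: [-3.141, -0.002, 2.999]
force: [0.1, -0.5, 0.1]
width: -0.1
```

carry_out(series=[[[0,-1.5,0,0,0,0,0],[0,-2.3,0,0,0,0,0],[0,-2.3,0,0,0,0,0],[0,-2.3,0,0,0,0,0],[0,-2.3,0,0,0,0,0]]])

```text
clock: 15.28
eef_pos: [545.9, -169.6, 23.9]
tool_rot: [3.14, -0.005, 3.002]
force: [0.7, 0.3, 0.5]
width: 0.3
```

```bash
python3 -c "
from h import *
goj(70,-175,15);d=wr('w8')"
```

```text
t 15.28 pos [ 545.9 -169.6   23.9] rot [ 3.1399 -0.0053  3.0016] F [0.7 0.3 0.5]
shift cm [-5.17 -0.23  0.86] turn [ 0.0017 -0.0053  0.003 ]
jig 18.3 -172.8 z 23.9 Fjig 0.7 0.4 Fz 0.5 t 15.28
```

View pics/w8.png

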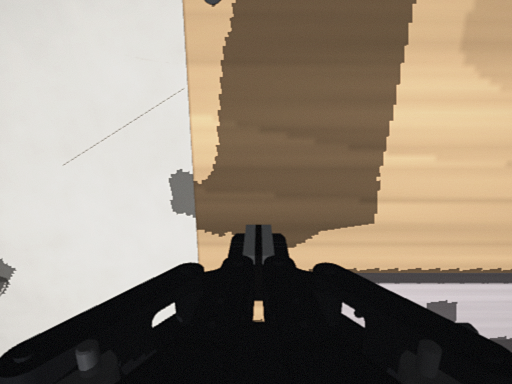

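carry_out(series=[[[-1,0,0,0,-0.005,0.003,0],[-3,0,0,0,-0.005,0.003,0],[-4.7,0,0.4,0,-0.005,0.003,0],[-5.1,0,0.85,0,-0.005,0.003,0],[-5.1,0,0.85,0,-0.005,0.003,0]]])

```text
clock: 15.75
eef_pos: [596.7, -178.1, 14.1]
tool_rot: [3.141, -0.001, 2.998]
force: [-0.1, 0.4, -0.1]
width: 0.2
```

carry_out(series=[[[0,0,0,0,0,0,0],[0,0,0,0,0,0,0]]])

```text
clock: 15.92
eef_pos: [594.1, -178.9, 14.6]
tool_rot: [3.141, -0.003, 2.996]
force: [-0.2, -0.1, 0.2]
width: 0.1
```

```bash
python3 -c "
from h import *
goj(71,-150,15);d=wr('w9')
from cell import *
d=get_image('side');cv2.imwrite('pics/s9.png',cv2.resize(d['img'][140:240,190:320],None,fx=6,fy=6,interpolation=cv2.INTER_CUBIC))
"
```

```text
t 15.92 pos [ 594.1 -178.9   14.6] rot [ 3.1415e+00 -3.1000e-03  2.9961e+00] F [-0.2 -0.1  0.2]
shift cm [-0.36  2.52 -0.04] turn [ 0.0001 -0.0031 -0.0025]
jig 67.4 -175.2 z 14.6 Fjig -0.2 -0.1 Fz 0.2 t 15.92
```

View pics/w9.png

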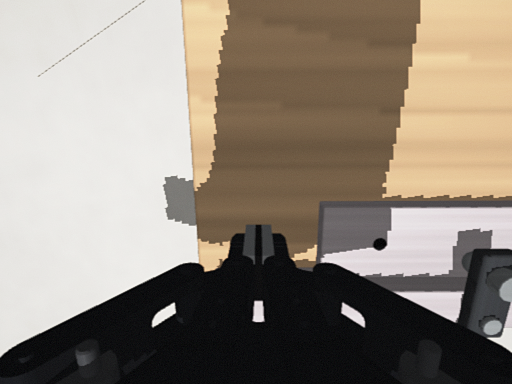

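View pics/s9.png

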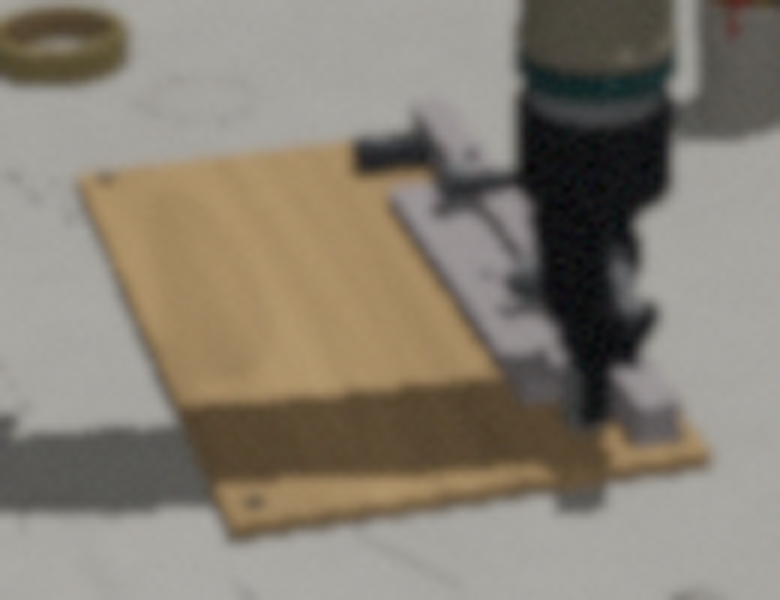

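```bash
python3 -c "
from h import *
d=dict(np.load('w9.npz'));M=np.c_[U,V]
print(((ray(d,[(322,204),(318,265),(510,200)],24)[:,:2]-O)@M).round(1))"
```

```text
[[  43.7 -143.1]
 [  77.7 -143.3]
 [  41.9  -50.1]]
```

carry_out(series=[[[-0.1,0,0,0,-0.003,-0.002,0],[-0.3,0.4,0,0,-0.003,-0.002,0],[-0.3,0.8,0,0,-0.003,-0.002,0],[-0.3,1.2,0,0,-0.003,-0.002,0],[-0.3,1.4,0,0,-0.003,-0.002,0]]])

```text
clock: 16.43
eef_pos: [600.6, -164.5, 15.0]
tool_rot: [3.141, 0.002, 2.999]
force: [-0.2, 0.4, 0.3]
width: 0.1
```

```bash
python3 -c "
from h import *
goj(71,-150,15)"
```

```text
t 16.43 pos [ 600.6 -164.5   15. ] rot [3.1407e+00 2.0000e-03 2.9989e+00] F [-0.2  0.4  0.3]
shift cm [0.08 1.   0.  ] turn [0.0009 0.002  0.0003]
jig 71.8 -160.0 z 15.0 Fjig -0.3 0.4 Fz 0.3 t 16.43
```

carry_out(series=[[[0,0.2,0,0,0,0,0],[0,0.4,0,0,0,0,0],[0,0.6,0,0,0,0,0],[0,0.8,0,0,0,0,0],[0,1.0,0,0,0,0,0]]])

```text
clock: 16.85
eef_pos: [601.5, -157.9, 15.0]
tool_rot: [-3.139, 0.002, 2.997]
force: [-0.6, -4.9, -1.3]
width: 0.2
```

```bash
python3 -c "
from h import *
goj(71.5,-150,15)"
```

```text
t 16.85 pos [ 601.5 -157.9   15. ] rot [-3.1394e+00  2.1000e-03  2.9966e+00] F [-0.6 -4.9 -1.3]
shift cm [ 0.02  0.34 -0.01] turn [-0.0022  0.0021 -0.0019]
jig 71.7 -153.4 z 15.0 Fjig 0.1 -4.9 Fz -1.3 t 16.85
```

carry_out(series=[[[0,0.2,0,0,0,0,0],[0,0.4,0,0,0,0,0],[0,0.6,0,0,0,0,0],[0,0.8,0,0,0,0,0],[0,1.0,0,0,0,0,0]]])

```text
clock: 17.27
eef_pos: [603.2, -146.2, 14.9]
tool_rot: [-3.141, 0.002, 2.998]
force: [-0.7, -5.0, 0.4]
width: 0.0
```

```bash
python3 -c "
from h import *
goj(71.5,-150,15)"
```

```text
t 17.27 pos [ 603.2 -146.2   14.9] rot [-3.1413e+00  1.8000e-03  2.9975e+00] F [-0.7 -5.   0.4]
shift cm [ 0.02 -0.84 -0.01] turn [-0.0003  0.0018 -0.001 ]
jig 71.7 -141.6 z 14.9 Fjig 0.1 -5.1 Fz 0.4 t 17.27
```

carry_out(series=[[[0,0.2,0,0,0,0,0],[0,0.4,0,0,0,0,0],[0,0.6,0,0,0,0,0],[0,0.8,0,0,0,0,0],[0,1.0,0,0,0,0,0]]])

```text
clock: 17.68
eef_pos: [604.7, -136.0, 14.9]
tool_rot: [3.142, 0.002, 2.998]
force: [-1.8, -4.5, -0.5]
width: -0.3
```

carry_out(series=[[[0,0.15,0,0,0,0,0],[0,0.3,0,0,0,0,0],[0,0.4,0,0,0,0,0]]])

```text
clock: 17.93
eef_pos: [605.3, -132.0, 14.9]
tool_rot: [3.141, 0.002, 2.998]
force: [-0.6, -4.0, -1.0]
width: 0.4
```

```bash
python3 -c "
from h import *
goj(71.5,-115,15);d=wr('w10')
from cell import *
d=get_image('side');cv2.imwrite('pics/s10.png',cv2.resize(d['img'][140:240,190:320],None,fx=6,fy=6,interpolation=cv2.INTER_CUBIC))
"
```

```text
t 17.93 pos [ 605.3 -132.    14.9] rot [3.1414e+00 1.8000e-03 2.9980e+00] F [-0.6 -4.  -1. ]
shift cm [ 0.02  1.21 -0.01] turn [ 0.0002  0.0018 -0.0006]
jig 71.7 -127.1 z 14.9 Fjig 0.0 -4.0 Fz -1.0 t 17.93
```

View pics/w10.png

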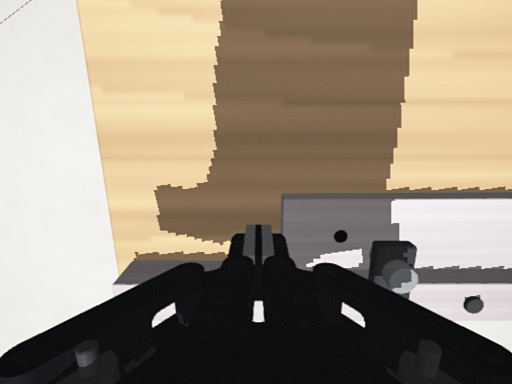

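View pics/s10.png

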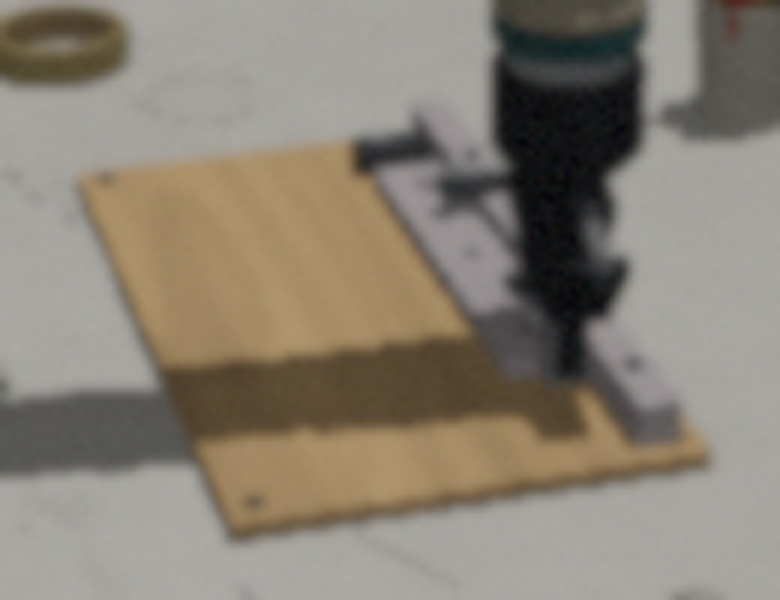

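The bar is still flat on the rail and close to the stop. The gripper's left knuckle is near the right bracket, so I'll check its clearance with depth.

```bash
python3 -c "
from h import *
d=dict(np.load('w10.npz'));T=d['T_tool_cam'];K=d['mtx'];z=d['z_map']
v,u=np.mgrid[225:384,230:512];zz=z[225:384,230:512]
P=np.stack([(u-K[0,2])/K[0,0]*zz,(v-K[1,2])/K[1,1]*zz,zz],-1)@T[:3,:3].T+T[:3,3]
ok=(zz>0)
dark=d['img'][225:384,230:512].max(2)<60
P=P[ok&dark]
for a in range(-140,0,8):
    q=P[(P[:,2]>=a)&(P[:,2]<a+8)&(abs(P[:,0])<60)]
    if len(q): print('above tip',-a-8,-a,len(q),'ymax',q[:,1].max().round(0),'y95',np.percentile(q[:,1],95).round(0),'x',q[:,0].min().round(0),q[:,0].max().round(0))
"
```

```text
above tip 100 108 546 ymax 20.0 y95 19.0 x 17.0 21.0
above tip 92 100 3413 ymax 58.0 y95 54.0 x 8.0 21.0
above tip 84 92 7081 ymax 62.0 y95 56.0 x -0.0 19.0
above tip 76 84 4709 ymax 60.0 y95 54.0 x -7.0 18.0
above tip 68 76 3777 ymax 54.0 y95 47.0 x -8.0 18.0
above tip 60 68 1732 ymax 48.0 y95 43.0 x -9.0 18.0
above tip 52 60 2484 ymax 41.0 y95 36.0 x -9.0 14.0
above tip 44 52 1539 ymax 36.0 y95 30.0 x -11.0 14.0
above tip 36 44 599 ymax 21.0 y95 17.0 x -11.0 14.0
above tip 28 36 714 ymax 70.0 y95 66.0 x -16.0 11.0
above tip 20 28 784 ymax 109.0 y95 104.0 x -27.0 12.0
above tip 12 20 249 ymax 58.0 y95 56.0 x -13.0 11.0
above tip 4 12 264 ymax 60.0 y95 45.0 x -14.0 11.0
above tip -4 4 4 ymax 12.0 y95 9.0 x 1.0 3.0
```

carry_out(series=[[[0,0.15,0,0,0,0,0],[0,0.3,0,0,0,0,0],[0,0.45,0,0,0,0,0],[0,0.6,0,0,0,0,0]]])

```text
clock: 18.37
eef_pos: [606.0, -126.4, 14.9]
tool_rot: [-3.141, 0.002, 2.998]
force: [-0.9, -3.3, 1.0]
width: 0.1
```

carry_out(series=[[[0,0.1,0,0,0,0,0],[0,0.2,0,0,0,0,0]]])

```text
clock: 18.53
eef_pos: [606.4, -124.2, 14.9]
tool_rot: [3.142, 0.002, 2.998]
force: [-1.5, -3.2, -0.1]
width: 0.0
```

carry_out(series=[[[0,0.1,0,0,0,0,0],[0,0.15,0,0,0,0,0]]])

```text
clock: 18.7
eef_pos: [606.6, -122.7, 14.9]
tool_rot: [3.141, 0.002, 2.998]
force: [-0.8, -3.0, -0.6]
width: 0.1
```

```bash
python3 -c "
from h import *
st()"
```

```text
jig 71.7 -117.7 z 14.9 Fjig -0.4 -3.1 Fz -0.6 t 18.7
```

carry_out(series=[[[0,0.05,0,0,0,0,0],[0,0.1,0,0,0,0,0]]])

```text
clock: 18.87
eef_pos: [606.7, -121.9, 14.9]
tool_rot: [3.142, 0.002, 2.998]
force: [-1.0, -4.5, -0.5]
width: -0.2
```

carry_out(series=[[[0,0.05,0,0,0,0,0],[0,0.1,0,0,0,0,0]]])

```text
clock: 19.03
eef_pos: [606.9, -120.9, 14.9]
tool_rot: [3.142, 0.002, 2.998]
force: [-1.0, -4.6, -1.3]
width: -0.5
```

carry_out(series=[[[0,0.05,0,0,0,0,0],[0,0.1,0,0,0,0,0]]])

```text
clock: 19.2
eef_pos: [607.0, -119.9, 14.9]
tool_rot: [-3.142, 0.002, 2.998]
force: [-0.7, -4.0, 0.2]
width: -0.5
```

```bash
python3 -c "
from h import *
st()"
```

```text
jig 71.7 -115.0 z 14.9 Fjig -0.1 -4.0 Fz 0.2 t 19.2
```

carry_out(series=[[[0,0.05,0,0,0,0,0],[0,0.1,0,0,0,0,0]]])

```text
clock: 19.37
eef_pos: [607.1, -118.9, 14.9]
tool_rot: [3.142, 0.002, 2.998]
force: [-1.3, -4.1, -0.7]
width: -0.1
```

carry_out(series=[[[0,0.05,0,0,0,0,0],[0,0.1,0,0,0,0,0]]])

```text
clock: 19.53
eef_pos: [607.3, -117.9, 14.9]
tool_rot: [3.142, 0.002, 2.998]
force: [-1.8, -4.2, -0.4]
width: -0.3
```

carry_out(series=[[[0,0.05,0,0,0,0,0],[0,0.1,0,0,0,0,0]]])

```text
clock: 19.7
eef_pos: [607.4, -117.3, 14.9]
tool_rot: [-3.141, 0.002, 2.998]
force: [-2.1, -5.3, -0.7]
width: -0.3
```

carry_out(series=[[[0,0.05,0,0,0,0,0],[0,0.1,0,0,0,0,0]]])

```text
clock: 19.87
eef_pos: [607.4, -117.2, 14.9]
tool_rot: [-3.14, 0.002, 2.997]
force: [-1.3, -6.6, -1.2]
width: -0.1
```

```bash
python3 -c "
from h import *
st()"
```

```text
jig 71.7 -112.2 z 14.9 Fjig -0.3 -6.7 Fz -1.2 t 19.87
```

The bar met the stop at y' ≈ -112.3 and the force is building. I'll raise it step by step.

carry_out(series=[[[0,0.1,0,0,0,0,0],[0,0.2,0,0,0,0,0],[0,0.2,0,0,0,0,0]]])

```text
clock: 20.12
eef_pos: [607.4, -117.1, 14.9]
tool_rot: [-3.138, 0.002, 2.996]
force: [-1.4, -9.3, -1.1]
width: 0.0
```

carry_out(series=[[[0,0.1,0,0,0,0,0],[0,0.2,0,0,0,0,0],[0,0.2,0,0,0,0,0]]])

```text
clock: 20.37
eef_pos: [607.3, -116.9, 15.0]
tool_rot: [-3.136, 0.002, 2.995]
force: [-2.7, -12.3, -0.5]
width: -0.4
```

```bash
python3 -c "
from h import *
st()"
```

```text
jig 71.6 -112.0 z 15.0 Fjig -0.9 -12.6 Fz -0.5 t 20.37
```

carry_out(series=[[[0,0.1,0,0,0,0,0],[0,0.2,0,0,0,0,0],[0,0.2,0,0,0,0,0]]])

```text
clock: 20.62
eef_pos: [607.4, -116.8, 15.0]
tool_rot: [-3.134, 0.002, 2.994]
force: [-2.2, -14.6, -1.3]
width: -0.2
```

```bash
python3 -c "
from h import *
st()"
```

```text
jig 71.7 -111.8 z 15.0 Fjig -0.1 -14.7 Fz -1.3 t 20.62
```

carry_out(series=[[[0,0.1,0,0,0,0,0],[0,0.13,0,0,0,0,0],[0,0.13,0,0,0,0,0],[0,0.13,0,0,0,0,0],[0,0.13,0,0,0,0,0]]])

```text
clock: 21.03
eef_pos: [607.4, -116.7, 15.0]
tool_rot: [-3.133, 0.002, 2.993]
force: [-2.4, -15.9, -1.3]
width: 0.0
```

carry_out(series=[[[0,0,0,0,0,0,0],[0,0,0,0,0,0,0],[0,0,0,0,0,0,0],[0,0,0,0,0,0,0],[0,0,0,0,0,0,0]]])

```text
clock: 21.45
eef_pos: [607.4, -116.7, 15.0]
tool_rot: [-3.133, 0.002, 2.993]
force: [-2.9, -16.0, -0.9]
width: 0.1
```

carry_out(series=[[[0,0,0,0,0,0,0],[0,0,0,0,0,0,0],[0,0,0,0,0,0,0]]])

```text
clock: 21.7
eef_pos: [607.4, -116.7, 15.0]
tool_rot: [-3.133, 0.002, 2.993]
force: [-3.2, -15.4, -0.7]
width: 0.1
```

```bash
python3 -c "
from h import *
st();wr('w11')"
```

```text
jig 71.6 -111.7 z 15.0 Fjig -1.0 -15.7 Fz -0.7 t 21.7
```

View pics/w11.png

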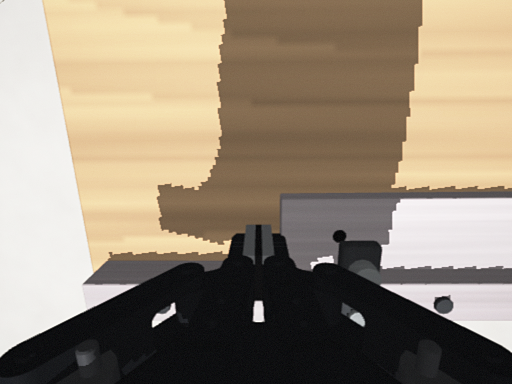

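carry_out(series=[[[0,0.06,0,0,0,0,0],[0,0.1,0,0,0,0,0],[0,0.1,0,0,0,0,0],[0,0.1,0,0,0,0,0],[0,0.1,0,0,0,0,0]]])

```text
clock: 22.17
eef_pos: [607.4, -116.7, 15.0]
tool_rot: [-3.132, 0.002, 2.993]
force: [-3.1, -18.2, -1.4]
width: 0.0
```

carry_out(series=[[[0,0,0,0,0,0,0],[0,0,0,0,0,0,0],[0,0,0,0,0,0,0],[0,0,0,0,0,0,0],[0,0,0,0,0,0,0]]])

```text
clock: 22.58
eef_pos: [607.4, -116.7, 15.0]
tool_rot: [-3.132, 0.002, 2.993]
force: [-3.5, -18.2, -0.4]
width: 0.1
```

carry_out(series=[[[0,-0.3,0,0,0,0,0],[0,-0.6,0,0,0,0,0],[0,-1.0,0,0,0,0,0],[0,-1.6,0,0,0,0,0],[0,-2.4,0,0,0,0,0]]])

```text
clock: 23.0
eef_pos: [606.4, -129.0, 15.1]
tool_rot: [3.139, 0.003, 3.0]
force: [-0.4, 0.7, -0.9]
width: 0.4
```

```bash
python3 -c "
from h import *
goj(15,-80,150)"
```

```text
t 23.0 pos [ 606.4 -129.    15.1] rot [3.1387e+00 3.0000e-03 3.0004e+00] F [-0.4  0.7 -0.9]
shift cm [  5.69   4.46 -13.49] turn [0.0029 0.003  0.0018]
jig 72.4 -124.1 z 15.1 Fjig -0.5 0.6 Fz -0.9 t 23.0
```

carry_out(series=[[[1,-0.3,0,0,0,0,0],[3,-0.3,0,0,0,0,0],[6,-0.3,0,0,0,0,0],[8,-0.3,-3,0,0,0,0],[8,-0.3,-6,0,0,0,0]]])

```text
clock: 23.42
eef_pos: [518.5, -121.2, 73.4]
tool_rot: [3.14, -0.01, 2.998]
force: [0.9, -1.3, 0.0]
width: -0.1
```

carry_out(series=[[[0,0,-3,0,0,0,0],[-1,3,-6,0,0,0,0],[-2,6,-7,0,0,0,0],[-2,6,-7,0,0,0,0],[-2,6,-7,0,0,0,0]]])

```text
clock: 23.83
eef_pos: [555.9, -63.0, 146.1]
tool_rot: [3.139, 0.006, 3.003]
force: [-0.2, -0.6, -0.4]
width: 0.0
```

```bash
python3 -c "
from h import *
goj(0,60,140);d=wr('w12')
from cell import *
d=get_image('side');cv2.imwrite('pics/s12.png',cv2.resize(d['img'][140:240,190:320],None,fx=6,fy=6,interpolation=cv2.INTER_CUBIC))
"
```

```text
t 23.83 pos [555.9 -63.  146.1] rot [3.139  0.0055 3.0034] F [-0.2 -0.6 -0.4]
shift cm [ 1.24 12.6   0.64] turn [0.0026 0.0055 0.0048]
jig 13.0 -66.0 z 146.1 Fjig -0.2 -0.7 Fz -0.4 t 23.83
```

View pics/w12.png

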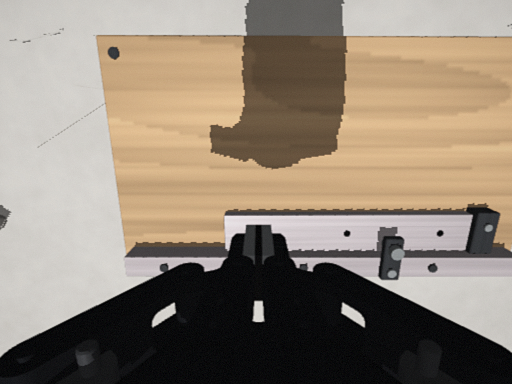

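View pics/s12.png

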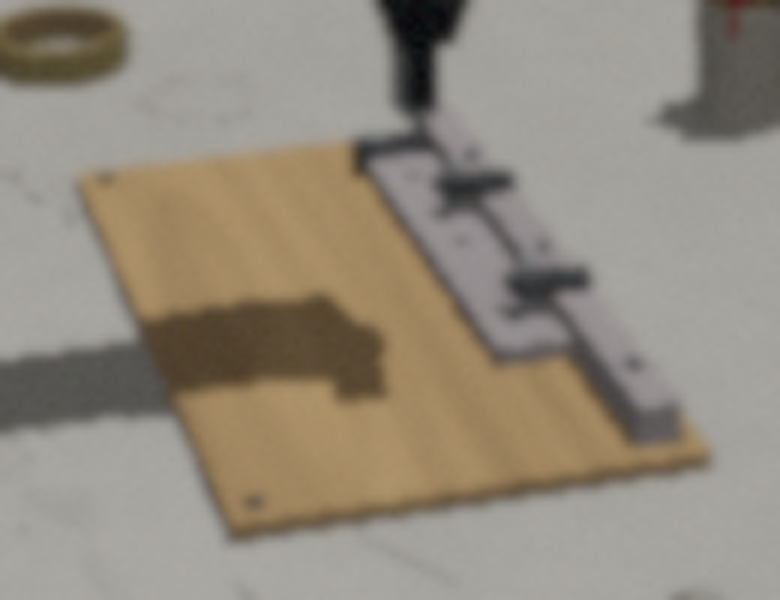

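The bar lies against the rail with its left end at the stop (columns 225 to 470, rows 213–250). I'll check that it is parallel.

```bash
cat > par.py <<'E'
import sys
from h import *
d=dict(np.load(sys.argv[1]+'.npz'));M=np.c_[U,V];im=d['img'].astype(int)
def edge(cols,r0,r1,z,fn):
    pts=[]
    for c in cols:
        r=fn(im[r0:r1,c])
        if r: pts.append((c,r0+r))
    P=(ray(d,pts,z)[:,:2]-O)@M;m=abs(P[:,0]-np.median(P[:,0]))<4;P=P[m];k=np.polyfit(P[:,1],P[:,0],1);return k.round(4),len(P),P[:,1].min().round(),P[:,1].max().round()
def up(col): # dark->bright largest jump (subpixel-free)
    g=col.min(1);j=np.diff(g);i=int(j.argmax());return i+0.5 if j[i]>40 else None
a=list(range(232,340,2))+list(range(350,372,2))+list(range(406,464,2))
b=list(range(130,160,2))
print('bar front',edge([c for c in a if c<230 or c>290],200,225,24,up),edge(a,200,225,24,up))
print('rail top front',edge(list(range(130,185,2))+list(range(330,374,2))+list(range(410,428,2))+list(range(440,508,2)),240,262,36,up))
E
python3 par.py w12
```

```text
bar front (array([-8.60000e-03,  4.50525e+01]), 64, np.float64(-32.0), np.float64(139.0)) (array([-9.90000e-03,  4.51696e+01]), 94, np.float64(-92.0), np.float64(139.0))
rail top front (array([-1.10000e-03,  8.55599e+01]), 93, np.float64(-193.0), np.float64(183.0))
```

The fit gives the bar about 0.009 rad off the rail line, roughly 2 mm over its length. I'll take a closer, settled look.

carry_out(series=[[[1,3,2,0,0,0,0],[1.5,6,5,0,0,0,0],[1.5,8,6,0,0,0,0],[1.5,8,6,0,0,0,0],[1.5,8,6,0,0,0,0]]])

```text
clock: 24.35
eef_pos: [549.3, 15.1, 83.3]
tool_rot: [-3.141, -0.001, 2.999]
force: [0.1, -0.2, 0.7]
width: 0.1
```

carry_out(series=[[[0,0,0,0,0,0,0],[0,0,0,0,0,0,0],[0,0,0,0,0,0,0]]])

```text
clock: 24.6
eef_pos: [551.0, 12.9, 85.3]
tool_rot: [-3.141, 0.003, 2.995]
force: [-0.6, -0.0, 0.6]
width: 0.2
```

```bash
python3 -c "
from h import *
st();d=wr('w13')
cv2.imwrite('pics/w13c.png',d['img'])
"
```

```text
jig -2.7 8.5 z 85.3 Fjig -0.6 -0.1 Fz 0.6 t 24.6
```

View pics/w13.png

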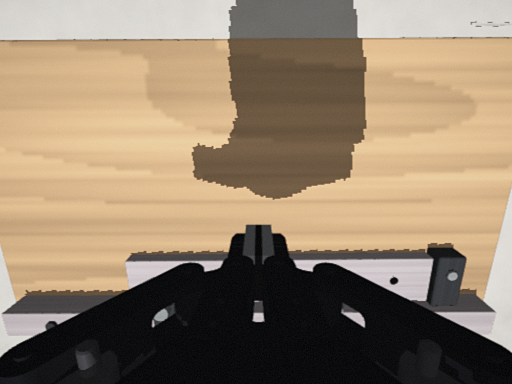

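```bash
cat > par2.py <<'E'
import sys
from h import *
d=dict(np.load(sys.argv[1]+'.npz'));M=np.c_[U,V];g=d['img'].astype(int).min(2)
def line(c0,c1,r0,r1,z,lo=225,hi=330):
    pts=[]
    for c in range(c0,c1,2):
        if lo<c<hi: continue
        j=np.diff(g[r0:r1,c]);i=int(j.argmax())
        if j[i]>50: pts.append((c,r0+i+.5))
    pts=np.array(pts);k=np.polyfit(pts[:,0],pts[:,1],1);m=abs(pts[:,1]-np.polyval(k,pts[:,0]))<2.5;pts=pts[m]
    P=(ray(d,pts,z)[:,:2]-O)@M;return np.polyfit(P[:,1],P[:,0],1).round(4),len(P),P[:,1].min().round(),P[:,1].max().round()
a=[int(x) for x in sys.argv[2:]]
print('bar',line(a[0],a[1],a[2],a[3],24)); print('rail',line(a[4],a[5],a[6],a[7],36))
E
python3 par2.py w13 130 426 252 268 8 492 300 320
python3 -c "
import cv2,numpy as np
d=cv2.imread('pics/w13.png');cv2.imwrite('pics/w13b.png',np.vstack([cv2.resize(d[245:325,110:240],None,fx=5,fy=3.5),cv2.resize(d[245:325,340:470],None,fx=5,fy=3.5)]))"
```

```text
bar (array([-6.90000e-03,  4.48447e+01]), 94, np.float64(-95.0), np.float64(142.0))
rail (array([-2.80000e-03,  8.53459e+01]), 75, np.float64(-194.0), np.float64(195.0))
```

View pics/w13b.png

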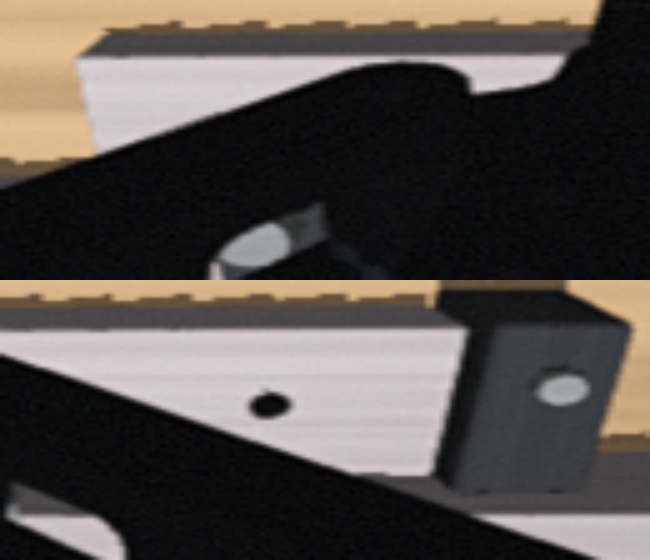

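The fit is ambiguous, with a possible 1–2 mm gap at the left end. I'll look close up at the left back edge.

carry_out(series=[[[-1,2,1,0,0,0,0],[-3,4,3,0,0,0,0],[-5,4.5,4.5,0,0,0,0],[-5,4.5,4.5,0,0,0,0],[-5,4.5,4.5,0,0,0,0]]])

```text
clock: 25.07
eef_pos: [606.3, 51.4, 39.3]
tool_rot: [-3.141, 0.001, 2.997]
force: [0.1, -0.9, -1.0]
width: 0.2
```

carry_out(series=[[[0,0,0,0,0,0,0],[0,0,0,0,0,0,0],[0,0,0,0,0,0,0]]])

```text
clock: 25.32
eef_pos: [606.4, 51.2, 41.0]
tool_rot: [-3.141, 0.003, 2.997]
force: [-0.4, 0.2, -0.4]
width: 0.0
```

```bash
python3 -c "
from h import *
st();d=wr('w14');goj(47,-10,40)
"
```

```text
jig 46.8 54.3 z 41.0 Fjig -0.5 0.2 Fz -0.4 t 25.32
t 25.37 pos [606.5  51.5  40.9] rot [-3.1416e+00  2.9000e-03  2.9968e+00] F [-0.4  0.3  0. ]
shift cm [-0.03 -6.46  0.09] turn [-0.      0.0029 -0.0018]
jig 46.8 54.6 z 40.9 Fjig -0.4 0.2 Fz 0.0 t 25.37
```

View pics/w14.png

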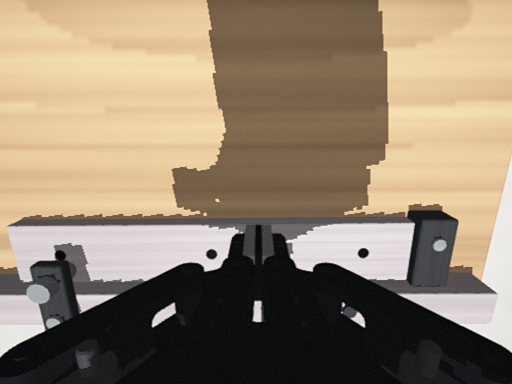

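```bash
python3 par2.py w14 12 406 215 235 4 490 285 300
python3 - <<'E'
from h import *
d=dict(np.load('w14.npz'));M=np.c_[U,V];g=d['img'].astype(int).min(2)
for c in (8,14,18,22,26,84,90,96,104,112,120,375,385,395,400,405,470,475,480,485): print(c,g[262:300,c].tolist())
im=cv2.imread('pics/w14.png');cv2.imwrite('pics/w14b.png',np.vstack([cv2.resize(im[215:300,0:130],None,fx=5.5,fy=3.4),cv2.resize(im[215:300,365:495],None,fx=5.5,fy=3.4)]))
E
```

```text
bar (array([-6.60000e-03,  4.48915e+01]), 141, np.float64(-96.0), np.float64(143.0))
rail (array([-1.60000e-03,  8.53584e+01]), 75, np.float64(-100.0), np.float64(193.0))
8 [153, 156, 156, 155, 156, 144, 74, 64, 69, 67, 69, 71, 78, 73, 77, 78, 76, 79, 77, 76, 75, 76, 75, 77, 76, 76, 76, 81, 78, 77, 78, 79, 105, 175, 210, 212, 209, 209]
14 [154, 154, 153, 156, 143, 74, 63, 69, 71, 71, 69, 70, 76, 75, 79, 76, 75, 77, 79, 78, 78, 78, 75, 78, 74, 79, 74, 80, 81, 80, 77, 78, 106, 176, 210, 213, 211, 209]
18 [203, 206, 204, 206, 204, 209, 214, 211, 189, 172, 162, 144, 103, 94, 81, 75, 72, 76, 74, 70, 75, 78, 79, 77, 73, 77, 77, 79, 80, 79, 75, 73, 105, 172, 210, 212, 212, 209]
22 [203, 202, 203, 204, 204, 206, 207, 211, 208, 205, 206, 203, 204, 208, 207, 207, 211, 203, 106, 99, 89, 77, 76, 79, 78, 78, 77, 82, 81, 78, 74, 75, 102, 177, 210, 214, 212, 211]
26 [204, 205, 205, 202, 202, 205, 208, 213, 208, 207, 206, 204, 204, 205, 208, 204, 205, 212, 217, 204, 96, 67, 78, 76, 76, 72, 86, 117, 116, 118, 129, 126, 139, 174, 209, 213, 212, 211]
84 [98, 94, 93, 99, 99, 97, 99, 98, 98, 97, 100, 99,
[... 1905 characters left out ...]
8, 151, 139, 69, 60, 66, 67, 66, 69, 74, 78, 78, 74, 77, 81, 78, 78, 78, 76, 77, 80, 78, 78, 80, 82, 82, 80, 77, 84, 136, 191, 215, 214, 211, 210, 208]
475 [144, 149, 145, 144, 146, 148, 149, 154, 155, 154, 152, 154, 157, 154, 120, 86, 73, 73, 80, 74, 76, 78, 78, 78, 83, 77, 83, 81, 80, 77, 76, 109, 193, 215, 216, 210, 208, 205]
480 [148, 146, 148, 144, 147, 149, 148, 151, 153, 155, 153, 153, 152, 152, 150, 148, 146, 143, 116, 79, 71, 80, 78, 77, 82, 79, 80, 81, 79, 73, 76, 124, 191, 216, 214, 211, 208, 208]
485 [181, 206, 207, 229, 231, 239, 238, 236, 235, 235, 235, 234, 233, 233, 232, 233, 232, 232, 233, 234, 236, 216, 145, 79, 70, 79, 81, 80, 78, 76, 83, 136, 190, 217, 212, 211, 207, 206]
```

View pics/w14b.png

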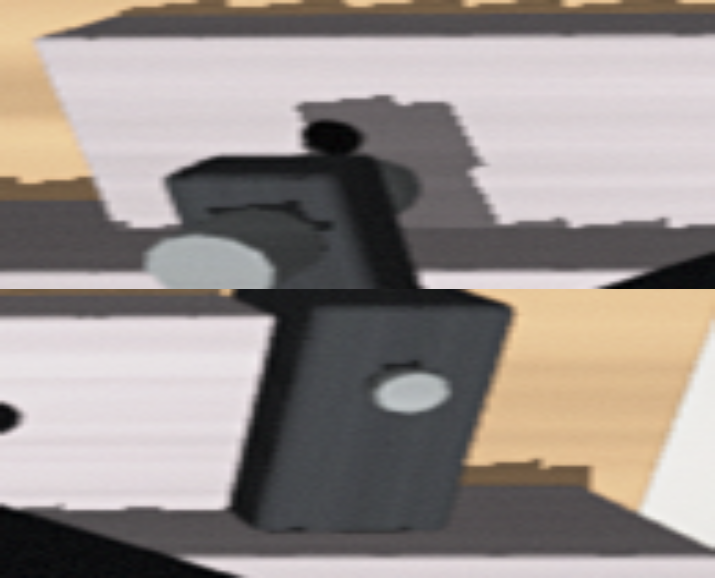

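The wrist view shows the bar with both ends visible. Its back edge is 12.5 px from the rail's top edge at the right and about 13.4 px at the left, so the left end stands off roughly 1 mm. I'll seat the left end again, then bear on the stop once more along the bar's mid-line.

carry_out(series=[[[1,0,0,0,0,0,0],[2.2,0.3,0.5,0,0,0,0],[2.7,0.8,1.8,0,0,0,0],[2.7,1,2.55,0,0,0,0],[2.7,1,2.55,0,0,0,0]]])

```text
clock: 25.78
eef_pos: [580.5, 66.5, 13.4]
tool_rot: [-3.141, 0.0, 2.999]
force: [0.2, 0.9, -0.0]
width: 0.0
```

carry_out(series=[[[0,0,0,0,0,0,0],[0,0,0,0,0,0,0]]])

```text
clock: 25.95
eef_pos: [582.4, 65.4, 14.8]
tool_rot: [-3.142, 0.003, 2.997]
force: [0.5, 0.6, 0.8]
width: -0.2
```

```bash
python3 -c "
from h import *
goj(32,65,15)
"
```

```text
t 25.95 pos [582.4  65.4  14.8] rot [-3.1415  0.0033  2.9972] F [0.5 0.6 0.8]
shift cm [-1.11  0.01 -0.01] turn [-0.0001  0.0033 -0.0014]
jig 20.9 65.0 z 14.8 Fjig 0.4 0.7 Fz 0.8 t 25.95
```

carry_out(series=[[[-0.3,0,0,0,0,0,0],[-0.6,0,0,0,0,0,0],[-0.9,0,0,0,0,0,0],[-1.1,0,0,0,0,0,0],[-1.2,0,0,0,0,0,0]]])

```text
clock: 26.37
eef_pos: [594.1, 64.0, 14.5]
tool_rot: [3.141, 0.003, 2.997]
force: [-0.9, -0.4, -0.2]
width: -0.1
```

carry_out(series=[[[-0.1,0,0,0,0,0,0],[-0.1,0,0,0,0,0,0]]])

```text
clock: 26.53
eef_pos: [594.4, 64.0, 14.4]
tool_rot: [3.142, 0.002, 2.998]
force: [0.6, -0.5, -0.4]
width: -0.1
```

carry_out(series=[[[-0.1,0,0,0,0,0,0],[-0.1,0,0,0,0,0,0]]])

```text
clock: 26.7
eef_pos: [594.7, 64.0, 14.3]
tool_rot: [-3.141, 0.001, 2.998]
force: [-0.3, -0.7, 0.2]
width: 0.1
```

```bash
python3 -c "
from h import *
st()
"
```

```text
jig 33.3 65.3 z 14.3 Fjig -0.2 -0.7 Fz 0.2 t 26.7
```

carry_out(series=[[[-0.1,0,0,0,0,0,0],[-0.1,0,0,0,0,0,0]]])

```text
clock: 26.87
eef_pos: [595.1, 64.0, 14.1]
tool_rot: [-3.141, -0.0, 2.998]
force: [-2.9, 0.9, 0.6]
width: 0.3
```

carry_out(series=[[[-0.1,0,-0.03,0,0,0,0],[-0.1,0,-0.03,0,0,0,0]]])

```text
clock: 27.03
eef_pos: [595.5, 64.0, 14.2]
tool_rot: [-3.141, -0.002, 2.998]
force: [-5.5, 1.3, 0.8]
width: 0.0
```

carry_out(series=[[[-0.1,0,0,0,0,0,0],[-0.1,0,0,0,0,0,0]]])

```text
clock: 27.2
eef_pos: [595.6, 63.9, 14.2]
tool_rot: [-3.141, -0.003, 2.998]
force: [-6.4, 1.4, 3.0]
width: 0.2
```

```bash
python3 -c "
from h import *
st()
"
```

```text
jig 34.2 65.4 z 14.2 Fjig -6.6 0.5 Fz 3.0 t 27.2
```

carry_out(series=[[[-0.1,0,-0.03,0,0,0,0],[-0.2,0,-0.06,0,0,0,0],[-0.2,0,-0.06,0,0,0,0]]])

```text
clock: 27.45
eef_pos: [595.5, 63.9, 14.2]
tool_rot: [-3.14, -0.007, 2.999]
force: [-9.6, 1.2, 2.1]
width: -0.4
```

carry_out(series=[[[-0.1,0,-0.04,0,0,0,0],[-0.15,0,-0.04,0,0,0,0],[-0.15,0,-0.04,0,0,0,0]]])

```text
clock: 27.7
eef_pos: [595.6, 64.0, 14.3]
tool_rot: [-3.14, -0.01, 2.999]
force: [-11.4, 1.4, 1.0]
width: 0.1
```

```bash
python3 -c "
from h import *
st()
"
```

```text
jig 34.2 65.4 z 14.3 Fjig -11.5 -0.3 Fz 1.0 t 27.7
```

carry_out(series=[[[-0.1,0,0,0,0,0,0],[-0.17,0,0,0,0,0,0],[-0.17,0,0,0,0,0,0],[-0.17,0,0,0,0,0,0]]])

```text
clock: 28.03
eef_pos: [595.6, 63.9, 14.3]
tool_rot: [-3.14, -0.013, 2.999]
force: [-13.8, 3.1, 5.5]
width: -0.0
```

carry_out(series=[[[0,0,0,0,0,0,0],[0,0,0,0,0,0,0],[0,0,0,0,0,0,0],[0,0,0,0,0,0,0],[0,0,0,0,0,0,0]]])

```text
clock: 28.45
eef_pos: [595.6, 63.9, 14.3]
tool_rot: [-3.14, -0.013, 2.999]
force: [-15.3, 2.7, 6.6]
width: 0.1
```

carry_out(series=[[[0.3,0,0,0,0,0,0],[0.6,0,0,0,0,0,0],[1.0,0,0,0,0.01,0,0],[1.5,0,-0.5,0,0.01,0,0],[2.0,0,-2.0,0,0.01,0,0]]])

```text
clock: 28.87
eef_pos: [583.8, 65.1, 34.9]
tool_rot: [-3.141, -0.008, 2.997]
force: [-0.7, -0.1, -0.8]
width: 0.1
```

```bash
python3 -c "
from h import *
goj(47,54,41)
"
```

```text
t 28.87 pos [583.8  65.1  34.9] rot [-3.1411 -0.0079  2.9971] F [-0.7 -0.1 -0.8]
shift cm [-2.46 -1.09 -0.63] turn [-0.0004 -0.0079 -0.0015]
jig 22.4 64.9 z 34.9 Fjig -0.7 -0.2 Fz -0.8 t 28.87
```

carry_out(series=[[[0,0,-0.8,0,-0.008,0,0],[-1,-0.5,-0.8,0,-0.008,0,0],[-2,-1,-0.8,0,-0.008,0,0],[-2.5,-1,-0.8,0,-0.008,0,0],[-2.5,-1,-0.8,0,-0.008,0,0]]])

```text
clock: 29.28
eef_pos: [609.4, 50.5, 43.2]
tool_rot: [-3.141, 0.003, 2.995]
force: [-0.4, -0.0, 0.1]
width: -0.1
```

carry_out(series=[[[0,0,0,0,0,0,0],[0,0,0,0,0,0,0],[0,0,0,0,0,0,0]]])

```text
clock: 29.53
eef_pos: [606.3, 52.4, 42.9]
tool_rot: [-3.142, -0.001, 2.998]
force: [-0.2, 0.3, -0.5]
width: 0.1
```

```bash
cat > par3.py <<'E'
import sys
from h import *
d=dict(np.load(sys.argv[1]+'.npz'));M=np.c_[U,V];g=d['img'].astype(float).min(2)
def sub(c,r0,r1,lev,rise):
    for r in range(r0,r1):
        a,b=g[r,c],g[r+1,c]
        if rise and a<lev<=b: return r+(lev-a)/(b-a)
        if not rise and a>=lev>b: return r+(a-lev)/(a-b)
def show(name,cols,r0,r1,lev,rise,z):
    p=[(c,sub(c,r0,r1,lev,rise)) for c in cols];p=np.array([x for x in p if x[1]]);m=abs(p[:,1]-np.median(p[:,1]))<2;p=p[m]
    P=(ray(d,p,z)[:,:2]-O)@M;print(name,'row',p[:,1].mean().round(2),'x',P[:,0].mean().round(2),'+-',P[:,0].std().round(2),'y',P[:,1].mean().round(0))
show('front R',range(20,80,2),212,232,150,True,24);show('front L',range(340,404,2),212,232,150,True,24)
show('back R',list(range(24,34))+list(range(96,112,2)),272,290,150,False,24);show('back L',range(384,404,2),272,290,150,False,24)
show('rail R',list(range(4,22))+list(range(88,112,2)),284,300,150,True,36);show('rail L',list(range(401,408))+list(range(460,488,2)),284,300,150,True,36)
E
python3 -c "
from h import *
st();wr('w15')"; python3 par3.py w14; echo; python3 par3.py w15;python3 par2.py w15 12 406 215 235 4 490 285 300
```

```text
jig 46.5 55.5 z 42.9 Fjig -0.2 0.3 Fz -0.5 t 29.53
front R row 213.72 x 37.71 +- 0.39 y -74.0
front L row 222.92 x 44.03 +- 0.13 y 123.0
back R row 280.63 x 83.79 +- 0.6 y -72.0
back L row 279.21 x 83.07 +- 0.3 y 141.0
rail R row 294.53 x 85.47 +- 0.1 y -74.0
rail L row 293.34 x 84.99 +- 0.06 y 171.0

front R row 212.94 x 37.8 +- 0.42 y -75.0
front L row 224.0 x 45.12 +- 0.1 y 125.0
back R row 279.41 x 83.91 +- 0.51 y -73.0
back L row 278.52 x 83.28 +- 0.54 y 144.0
rail R row 292.8 x 85.43 +- 0.12 y -74.0
rail L row 292.11 x 84.97 +- 0.1 y 173.0
bar (array([-2.00000e-03,  4.53115e+01]), 143, np.float64(-96.0), np.float64(145.0))
rail (array([-2.20000e-03,  8.51083e+01]), 80, np.float64(-100.0), np.float64(196.0))
```

View pics/w15.png

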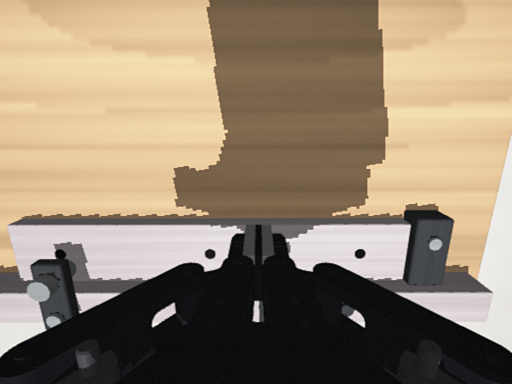

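Now the bar's slope (-0.0020) matches the rail's (-0.0022), so it is flush. I'll bear on the stop again along the bar's mid-line.

carry_out(series=[[[1.5,0,0,0,0,0,0],[3.5,-1,0,0,0,0,0],[3.5,-4.5,0,0,0,0,0],[3.5,-8,0,0,0,0,0],[3.5,-11.5,0,0,0,0,0]]])

```text
clock: 30.0
eef_pos: [555.3, -56.7, 43.5]
tool_rot: [3.141, -0.0, 3.0]
force: [0.6, -0.6, 0.6]
width: -0.1
```

carry_out(series=[[[0,-3.5,0,0,0,0,0],[0,-6.5,0.5,0,0,0,0],[0,-7.5,1.5,0,0,0,0],[0,-7.5,2.5,0,0,0,0],[0,-7.5,2.7,0,0,0,0]]])

```text
clock: 30.42
eef_pos: [544.0, -129.8, 14.7]
tool_rot: [3.14, -0.003, 2.997]
force: [0.0, 0.5, -0.3]
width: 0.1
```

```bash
python3 -c "
from h import *
goj(64,-128,15.5)"
```

```text
t 30.42 pos [ 544.  -129.8   14.7] rot [ 3.1404e+00 -2.8000e-03  2.9974e+00] F [ 0.   0.5 -0.3]
shift cm [-5.32  0.58 -0.1 ] turn [ 0.0012 -0.0028 -0.0012]
jig 10.8 -133.8 z 14.7 Fjig -0.0 0.5 Fz -0.3 t 30.42
```

carry_out(series=[[[-1.5,0,0,0,0,0,0],[-3.5,0,0,0,0,0,0],[-5,0,0,0,0,0,0],[-5.3,0,0,0,0,0,0],[-5.3,0,0,0,0,0,0]]])

```text
clock: 30.83
eef_pos: [598.6, -135.4, 16.1]
tool_rot: [3.14, 0.0, 3.001]
force: [0.2, -0.4, -0.1]
width: 0.4
```

carry_out(series=[[[0,0,0,0,0,0,0],[0,0.3,0,0,0,0,0],[0,0.6,0,0,0,0,0],[0,0.9,0,0,0,0,0]]])

```text
clock: 31.17
eef_pos: [598.1, -128.8, 16.4]
tool_rot: [3.141, -0.001, 2.998]
force: [-0.4, -0.4, 0.3]
width: 0.1
```

```bash
python3 -c "
from h import *
goj(64,-113,15)"
```

```text
t 31.17 pos [ 598.1 -128.8   16.4] rot [ 3.1413e+00 -9.0000e-04  2.9980e+00] F [-0.4 -0.4  0.3]
shift cm [0.02 1.21 0.15] turn [ 0.0003 -0.0009 -0.0006]
jig 64.2 -125.1 z 16.4 Fjig -0.3 -0.5 Fz 0.3 t 31.17
```

carry_out(series=[[[0,0.3,0.1,0,0,0,0],[0,0.6,0.1,0,0,0,0],[0,0.8,0.1,0,0,0,0],[0,1.0,0.1,0,0,0,0],[0,1.1,0.1,0,0,0,0]]])

```text
clock: 31.58
eef_pos: [600.5, -118.2, 15.5]
tool_rot: [3.141, 0.0, 2.998]
force: [-0.4, 1.0, 0.7]
width: -0.3
```

carry_out(series=[[[0,0.1,0,0,0,0,0],[0,0.2,0,0,0,0,0],[0,0.2,0,0,0,0,0]]])

```text
clock: 31.83
eef_pos: [600.7, -116.6, 15.4]
tool_rot: [-3.142, -0.0, 2.998]
force: [0.7, 0.5, 0.8]
width: -0.1
```

```bash
python3 -c "
from h import *
st()"
```

```text
jig 65.0 -112.6 z 15.4 Fjig 0.7 0.6 Fz 0.8 t 31.83
```

carry_out(series=[[[0,0.1,0,0,0,0,0],[0,0.2,0,0,0,0,0]]])

```text
clock: 32.0
eef_pos: [600.8, -116.2, 15.4]
tool_rot: [-3.14, -0.0, 2.997]
force: [-0.3, -4.5, -0.5]
width: 0.2
```

carry_out(series=[[[0,0.1,0,0,0,0,0],[0,0.2,0,0,0,0,0]]])

```text
clock: 32.17
eef_pos: [600.8, -116.0, 15.5]
tool_rot: [-3.138, 0.0, 2.996]
force: [-0.8, -7.6, 0.0]
width: -0.0
```

carry_out(series=[[[0,0.1,0,0,0,0,0],[0,0.2,0,0,0,0,0]]])

```text
clock: 32.33
eef_pos: [600.7, -115.8, 15.5]
tool_rot: [-3.136, -0.0, 2.995]
force: [-2.0, -11.0, -0.4]
width: -0.0
```

```bash
python3 -c "
from h import *
st()"
```

```text
jig 64.9 -111.8 z 15.5 Fjig -0.4 -11.2 Fz -0.4 t 32.33
```

carry_out(series=[[[0,0.1,0,0,0,0,0],[0,0.2,0,0,0,0,0],[0,0.28,0,0,0,0,0],[0,0.28,0,0,0,0,0]]])

```text
clock: 32.67
eef_pos: [600.7, -115.7, 15.5]
tool_rot: [-3.133, 0.0, 2.993]
force: [-1.6, -13.0, -0.8]
width: -0.1
```

carry_out(series=[[[0,0.03,0,0,0,0,0],[0,0.03,0,0,0,0,0],[0,0.03,0,0,0,0,0],[0,0.03,0,0,0,0,0]]])

```text
clock: 33.0
eef_pos: [600.8, -115.7, 15.5]
tool_rot: [-3.133, 0.0, 2.993]
force: [-2.2, -14.7, 0.0]
width: 0.1
```

carry_out(series=[[[0,0,0,0,0,0,0],[0,0,0,0,0,0,0],[0,0,0,0,0,0,0],[0,0,0,0,0,0,0]]])

```text
clock: 33.33
eef_pos: [600.7, -115.7, 15.4]
tool_rot: [-3.133, -0.0, 2.993]
force: [-1.1, -13.2, 0.1]
width: 0.0
```

carry_out(series=[[[0,-0.3,0,0,0,0,0],[0,-0.6,0,0,0,0,0],[0,-1.0,0,0,0,0,0],[0,-1.6,0,0,0,0,0],[0,-2.4,0,0,0,0,0]]])

```text
clock: 33.75
eef_pos: [598.8, -129.9, 15.4]
tool_rot: [3.14, -0.0, 3.0]
force: [0.7, -0.5, 0.7]
width: -0.1
```

```bash
python3 -c "
from h import *
st()"
```

```text
jig 65.0 -126.1 z 15.4 Fjig 0.7 -0.4 Fz 0.7 t 33.75
```

The hold read about 14 N, so I'll repeat it slightly firmer.

carry_out(series=[[[0,0.6,0,0,0,0,0],[0,1.2,0,0,0,0,0],[0,1.5,0,0,0,0,0],[0,1.7,0,0,0,0,0],[0,1.85,0,0,0,0,0]]])

```text
clock: 34.17
eef_pos: [600.7, -115.9, 15.4]
tool_rot: [-3.137, -0.0, 2.997]
force: [-0.5, -9.3, -0.3]
width: -0.1
```

carry_out(series=[[[0,0.15,0,0,0,0,0],[0,0.3,0,0,0,0,0],[0,0.45,0,0,0,0,0],[0,0.55,0,0,0,0,0],[0,0.55,0,0,0,0,0]]])

```text
clock: 34.58
eef_pos: [600.8, -115.6, 15.5]
tool_rot: [-3.132, -0.0, 2.994]
force: [-1.4, -16.0, -0.5]
width: -0.2
```

```bash
python3 -c "
from h import *
st()"
```

```text
jig 64.9 -111.6 z 15.5 Fjig 0.9 -16.0 Fz -0.5 t 34.58
```

carry_out(series=[[[0,0,0,0,0,0,0],[0,0,0,0,0,0,0],[0,0,0,0,0,0,0],[0,0,0,0,0,0,0],[0,0,0,0,0,0,0]]])

```text
clock: 35.0
eef_pos: [600.8, -115.6, 15.5]
tool_rot: [-3.132, -0.0, 2.994]
force: [-2.4, -15.0, -1.0]
width: 0.1
```

carry_out(series=[[[0,0,0,0,0,0,0],[0,0,0,0,0,0,0],[0,0,0,0,0,0,0]]])

```text
clock: 35.25
eef_pos: [600.8, -115.6, 15.5]
tool_rot: [-3.132, 0.0, 2.994]
force: [-2.0, -16.4, -1.6]
width: 0.1
```

carry_out(series=[[[0,-0.3,0,0,0,0,0],[0,-0.6,0,0,0,0,0],[0,-1.0,0,0,0,0,0],[0,-1.6,0,0,0,0,0],[0,-2.4,0,0,0,0,0]]])

```text
clock: 35.67
eef_pos: [598.9, -129.5, 15.4]
tool_rot: [3.14, -0.0, 3.0]
force: [-0.3, -0.6, 0.2]
width: 0.0
```

carry_out(series=[[[1,0,0,0,0,0,0],[3,0,0,0,0,0,0],[5,0,-1,0,0,0,0],[5,0,-2.7,0,0,0,0],[5,3,-2.7,0,0,0,0]]])

```text
clock: 36.08
eef_pos: [552.4, -102.1, 44.6]
tool_rot: [-3.137, 0.002, 2.988]
force: [0.5, -1.3, 0.1]
width: 0.1
```

```bash
python3 -c "
from h import *
goj(15,54,43)"
```

```text
t 36.08 pos [ 552.4 -102.1   44.6] rot [-3.1366e+00  2.1000e-03  2.9883e+00] F [ 0.5 -1.3  0.1]
shift cm [ 0.18 15.91  0.08] turn [-0.005   0.0021 -0.0103]
jig 15.2 -105.1 z 44.6 Fjig 0.7 -1.2 Fz 0.1 t 36.08
```

carry_out(series=[[[0,3,0,0,0,0,0],[0,7,0,0,0,0,0],[0,11,0,0,0,0,0],[0,14.5,0,0,0,0,0],[0,15.9,0,0,0,0,0]]])

```text
clock: 36.5
eef_pos: [576.7, 71.0, 42.6]
tool_rot: [3.136, 0.001, 3.006]
force: [-0.2, 0.5, -0.5]
width: 0.1
```

carry_out(series=[[[-1.5,0,0,0,0,0,0],[-3,0,0,0,0,0,0],[-3.2,0,0,0,0,0,0],[-3.2,0,0,0,0,0,0],[-3.2,0,0,0,0,0,0]]])

```text
clock: 36.92
eef_pos: [606.7, 58.0, 42.2]
tool_rot: [-3.142, -0.002, 2.997]
force: [-0.3, 0.1, -0.5]
width: -0.3
```

carry_out(series=[[[0,0,0,0,0,0,0],[0,0,0,0,0,0,0],[0,0,0,0,0,0,0]]])

```text
clock: 37.17
eef_pos: [607.2, 58.1, 42.5]
tool_rot: [3.142, -0.001, 2.998]
force: [0.7, 0.1, -0.9]
width: 0.0
```

```bash
python3 -c "
from h import *
goj(47,54.5,43);wr('w16')"
```

```text
t 37.17 pos [607.2  58.1  42.5] rot [ 3.1415e+00 -8.0000e-04  2.9976e+00] F [ 0.7  0.1 -0.9]
shift cm [-0.05 -0.68 -0.05] turn [ 0.0001 -0.0008 -0.0009]
jig 46.5 61.3 z 42.5 Fjig 0.7 0.2 Fz -0.9 t 37.17
```

View pics/w16.png

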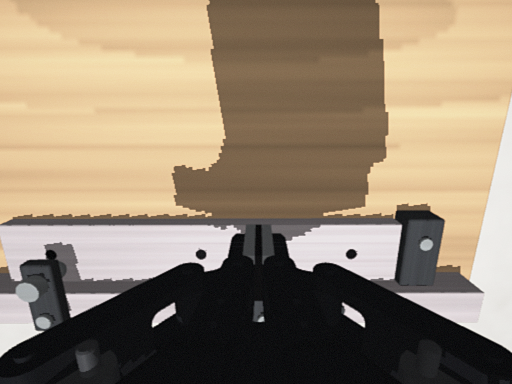

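```bash
python3 par2.py w16 6 394 215 235 2 480 285 300;python3 par2.py w15 12 406 215 235 4 490 285 300
python3 -c "
import cv2,numpy as np
im=cv2.imread('pics/w16.png');cv2.imwrite('pics/w16b.png',cv2.resize(im[200:300,360:480],None,fx=6,fy=6,interpolation=cv2.INTER_CUBIC))"
```

```text
bar (array([2.0000e-04, 4.5301e+01]), 139, np.float64(-94.0), np.float64(144.0))
rail (array([-1.50000e-03,  8.52584e+01]), 75, np.float64(-95.0), np.float64(196.0))
bar (array([-2.00000e-03,  4.53115e+01]), 143, np.float64(-96.0), np.float64(145.0))
rail (array([-2.20000e-03,  8.51083e+01]), 80, np.float64(-100.0), np.float64(196.0))
```

View pics/w16b.png

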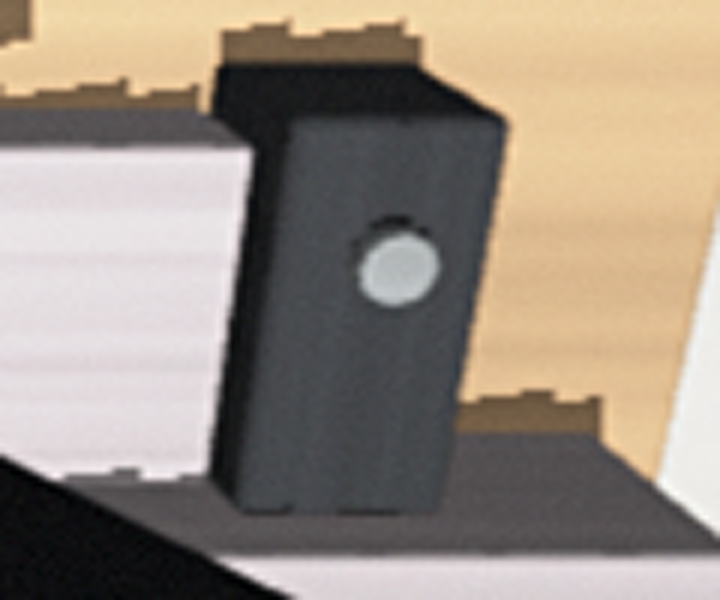

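The bar's end meets the stop face, and the slopes now agree within 0.0017 rad (about 0.4 mm, near pixel noise). I'll press lightly near the middle toward the rail to make sure it is flush.

carry_out(series=[[[1,0,0,0,0,0,0],[2.5,-1.5,0,0,0,0,0],[2.7,-5,1,0,0,0,0],[2.7,-8,2.2,0,0,0,0],[2.7,-8,2.7,0,0,0,0]]])

```text
clock: 37.63
eef_pos: [567.2, -25.8, 14.6]
tool_rot: [-3.135, -0.002, 2.989]
force: [0.0, -0.8, 0.8]
width: -0.2
```

carry_out(series=[[[0,0,0,0,0,0,0],[0,0,0,0,0,0,0],[0,0,0,0,0,0,0]]])

```text
clock: 37.88
eef_pos: [570.2, -15.5, 15.8]
tool_rot: [3.14, 0.001, 2.999]
force: [0.1, -0.1, 0.1]
width: 0.1
```

```bash
python3 -c "
from h import *
goj(33,-20,15.3)"
```

```text
t 37.88 pos [570.2 -15.5  15.8] rot [3.1403e+00 6.0000e-04 2.9994e+00] F [ 0.1 -0.1  0.1]
shift cm [-1.26 -0.31  0.05] turn [0.0013 0.0006 0.0008]
jig 20.4 -16.9 z 15.8 Fjig 0.1 -0.1 Fz 0.1 t 37.88
```

carry_out(series=[[[-0.4,0,0,0,0,0,0],[-0.8,0,0,0,0,0,0],[-1.05,0,0,0,0,0,0],[-1.2,0,0,0,0,0,0],[-1.3,0,0,0,0,0,0]]])

```text
clock: 38.3
eef_pos: [583.0, -18.7, 15.6]
tool_rot: [3.141, 0.001, 2.998]
force: [-0.4, -0.1, -0.2]
width: -0.0
```

carry_out(series=[[[-0.1,0,0,0,0,0,0],[-0.2,0,0,0,0,0,0]]])

```text
clock: 38.47
eef_pos: [583.7, -19.1, 15.3]
tool_rot: [-3.141, -0.002, 2.998]
force: [-2.4, 0.8, 1.4]
width: 0.1
```

carry_out(series=[[[-0.1,0,0,0,0,0,0],[-0.2,0,0,0,0,0,0]]])

```text
clock: 38.63
eef_pos: [583.7, -19.2, 15.0]
tool_rot: [-3.141, -0.006, 2.998]
force: [-7.1, 0.6, 3.7]
width: -0.1
```

```bash
python3 -c "
from h import *
st()"
```

```text
jig 34.3 -18.6 z 15.0 Fjig -7.1 -0.4 Fz 3.7 t 38.63
```

carry_out(series=[[[-0.1,0,0,0,0,0,0],[-0.2,0,0,0,0,0,0],[-0.27,0,0,0,0,0,0],[-0.27,0,0,0,0,0,0],[-0.27,0,0,0,0,0,0]]])

```text
clock: 39.05
eef_pos: [583.7, -19.3, 14.6]
tool_rot: [-3.141, -0.011, 2.998]
force: [-10.0, 2.7, 4.8]
width: -0.2
```

carry_out(series=[[[0,0,0,0,0,0,0],[0,0,0,0,0,0,0],[0,0,0,0,0,0,0],[0,0,0,0,0,0,0]]])

```text
clock: 39.38
eef_pos: [583.7, -19.2, 14.6]
tool_rot: [-3.141, -0.011, 2.998]
force: [-9.8, 1.8, 5.0]
width: 0.2
```

carry_out(series=[[[0.3,0,0,0,0,0,0],[0.6,0,0,0,0,0,0],[1.0,0,0,0,0,0,0],[2.0,0,0,0,0,0,0],[3.5,0,-1,0,0,0,0]]])

```text
clock: 39.8
eef_pos: [555.4, -15.2, 24.6]
tool_rot: [3.142, 0.002, 2.997]
force: [0.3, 0.6, -0.3]
width: -0.1
```

```bash
python3 -c "
from h import *
goj(15,58,43)"
```

```text
t 39.8 pos [555.4 -15.2  24.6] rot [3.1416e+00 1.6000e-03 2.9973e+00] F [ 0.3  0.6 -0.3]
shift cm [-0.92  7.67 -1.84] turn [ 0.      0.0016 -0.0013]
jig 5.7 -18.7 z 24.6 Fjig 0.2 0.6 Fz -0.3 t 39.8
```

carry_out(series=[[[0,1,-1.8,0,0,0,0],[-1,4.5,-1.8,0,0,0,0],[-2.5,7,-1.8,0,0,0,0],[-4,7.7,-1.8,0,0,0,0],[-4.1,7.7,-1.8,0,0,0,0]]])

```text
clock: 40.22
eef_pos: [610.8, 59.2, 44.4]
tool_rot: [3.138, 0.007, 3.002]
force: [1.2, -0.0, 0.5]
width: 0.1
```

carry_out(series=[[[0,0,0,0,0,0,0],[0,0,0,0,0,0,0],[0,0,0,0,0,0,0],[0,0,0,0,0,0,0]]])

```text
clock: 40.55
eef_pos: [605.2, 54.1, 43.4]
tool_rot: [-3.141, -0.001, 2.996]
force: [-0.4, -0.2, 0.0]
width: -0.2
```

```bash
python3 -c "
from h import *
st();wr('w17')
from cell import *
d=get_image('side');cv2.imwrite('pics/s17.png',d['img'])"; python3 par2.py w17 6 396 215 235 2 480 285 300
```

```text
jig 45.1 57.1 z 43.4 Fjig -0.4 -0.3 Fz 0.0 t 40.55
bar (array([-1.40000e-03,  4.53237e+01]), 141, np.float64(-97.0), np.float64(141.0))
rail (array([-1.5000e-03,  8.5332e+01]), 72, np.float64(-101.0), np.float64(192.0))
```

View pics/w17.png

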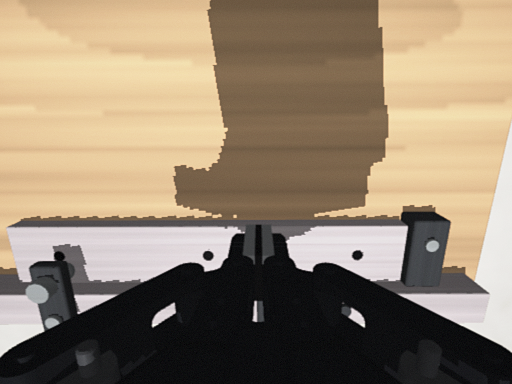

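View pics/s17.png

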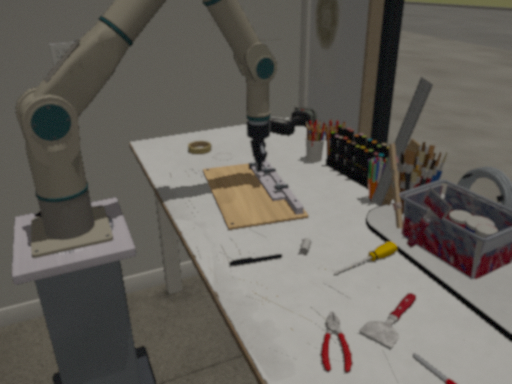

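The bar and rail are parallel (-0.0014 against -0.0015), the bar's end is on the stop, and the other things have not moved. I'll retreat and hand in.

carry_out(series=[[[2,0,0,0,0,0,0],[4,0,-2,0,0,0,0],[4,0,-6,0,0,0,0],[4,0,-8,0,0,0,0],[4,0,-8,0,0,0,0]]])

```text
clock: 41.07
eef_pos: [569.3, 61.2, 128.0]
tool_rot: [3.139, 0.008, 2.997]
force: [0.6, 0.0, 0.3]
width: -0.1
```

carry_out(series=[[[0,0,0,0,0,0,0],[0,0,0,0,0,0,0]]])

```text
clock: 41.23
eef_pos: [565.9, 60.9, 123.0]
tool_rot: [-3.141, -0.001, 2.997]
force: [0.6, -0.8, 0.6]
width: 0.4
```

```bash
python3 -c "
from h import *
st()
from cell import *
print(finish_job())"
```

```text
jig 5.3 58.1 z 123.0 Fjig 0.7 -0.7 Fz 0.6 t 41.23
the job is handed in; nothing more can be done
None
```

The bar is loaded: it lies flat against the rail along its whole length with its left end on the stop. I handed the job in at 41 s with the arm clear.

- **Loading:** I pushed the bar back at its middle, then worked the left and right ends under their plungers in turn. I seated it on the rail and held about 15 N for more than half a second, then slid it left to the stop.
- **First stop push:** I held about 16 N, then about 18 N, both measured at the tool. That is under the 20 N limit but above the 15 N asked. The check afterwards failed: the left end stood roughly 1 mm off the rail.
- **Repair:** I re-seated the left end at about 15 N, then bore on the stop again along the bar's mid-line. That hold read about 14 N, so I repeated it at about 16 N. A last light press of about 10 N toward the rail came after that, so the very last contact was on the rail rather than the stop.
- **Last checks:** The bar's front edge and the rail line have matching slopes (-0.0014 and -0.0015). The final pictures show the bar's end on the stop face and the other things on the worktop still in place. I judged the contact at the stop by picture and push position only, and I did not press on it again after that last light press.

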